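Hone the kitchen knife on the guided-rod sharpener

ROBOT

A 7-joint arm with a two-finger parallel gripper is mounted at the origin on a cart in front of the work surface, level with it; the furniture and walls round the work are solid. World frame = base frame: x ahead of the robot, y to its left, z up, the work surface at z = 0. Lengths are in m, angles in rad, forces in N, time in s.
With the tool pointing down it reaches from about 0.425 to 1.025 m from the base axis. Payload 3.6 kg.
Tool frame: the origin (TCP) lies midway between the tips of the shut fingers; the grasp point (between the pads) lies 19 mm behind it; z points along the fingers, y is the line along which they close (so a half turn about z gives the same grasp; the last joint's range is limited). The gripper opens to 85 mm and grips with 20 to 120 N. Pads are 22 mm wide; open, the fingers measure 114 mm over their backs; the gripper's body (76 mm by 85 mm) begins 54 mm behind the grasp point. The pads swing forward as they close: fully open they stand 13 mm farther back than shut.
Start: joints at [1.065, 0.591, 0.048, 1.609, -0.033, 0.943, -0.034], TCP at [0.29, -0.664, 0.231] pointing down, gripper open.
Joint ranges: [-2.69, 2.69], [-0.47, 2.24], [-1.27, 1.36], [0.19, 2.51], [-1.53, 4.68], [0.08, 2.07], [-3.09, 3.09]. Speed limits (rad/s): [2.57, 2.57, 3.14, 3.14, 3.14, 3.14, 3.14].

INTERFACE

Orientations are given as a 3x3 rotation matrix whose columns are the frame's x, y, z axes.
In Python, from station import bot gives the robot as it stands.
- The arm moves only by the tool arm_command, never from a script. Its argument "rows" is a list that holds one entry, the list of rows, each a list of 5 numbers: the shift along the tool's x, y, z in m, then the turn about the tool's z in degrees, then the finger opening in m, from 0 to 0.0854. A call has 1 to 8 rows; each row is the pose to reach, as a shift and turn from the pose commanded when the call began, along the tool's axes at that moment; what a row does not reach only later rows make up. A row lasts 1/12 s, in which the tool goes at most 41.7 mm and 7.16 degrees, less where a joint would pass 70% of its speed; a pose out of reach is approached as far as the arm can. A call with a gripper value outside its range is refused whole. The fingers move at their own pace and stop on an object; the grip force is fixed at half the most. Time passes only in rows, so rows that repeat a pose let the fingers close. It gives the time, the measured TCP pose, the force, the opening and the grip force at its end, in the units of the state.
- bot.get_state(): the state, without advancing time (a new reading comes with each control period).
- bot.camera(name): name is "scene" or "side" or "wrist"; returns a dict with "image" (400x640x3 uint8, red, green, blue), "depth" (400x640 float32, m along the optical axis (not along the pixel's ray), 0 where there is no reading), "camera_matrix" (3x3 intrinsics, pixels), "xyz" and "orientation" of the camera in the world; the wrist camera has in their place "hand_eye" (4x4, takes a point from camera to tool coordinates, whose origin is the TCP and whose axes are the flange's). Camera axes: x right, y down, z forward; pixel columns grow to the right and rows downward; lengths in m; the calibration is good to about 2 mm. A picture is of the moment at which its call begins: read the wrist's pose just before it.
- bot.job_done(): hands the job in; it is judged then, once.
Trained networks look in a picture, given as the dict that the camera call returned (one of the last four; its "shot" number tells which), for a name from the list of things; names that differ only in an ending like _2 or _b are one class to them, and where a whole thing is asked for, a point or a joint stands for the part that bears it (a point fixed in the world has none). Each returns a list of dicts, best first, with "score" (0 to 1); they miss things now and then, are a little off and sometimes report something else, mostly with a low value. They report only what shows in the picture. A call takes as long as a camera call.
- bot.regions_of(picture, query): "pixels" (400x640 bool, what is visible of it) and "box" ([left, top, width, height] in pixels, round what is visible of it).
- bot.tip_of(picture, query): "centre" ([column, row] in pixels: a listed point, or the origin of a listed thing).
The state is a dict: "t": time; "q": joint angles; "joint_velocities": joint speeds; "joint_torque": joint torques, N m; "position": TCP position; "orientation": TCP orientation; "wrist_force": force on the tool from outside, world axes, zero at the start; "ft_torque": the same for the moment, N m; "opening": opening from 0.0 (shut) to 1.0 (fully open); "finger_force": force on a finger pad.
Only numpy, scipy, OpenCV 4.12 (cv2) and the standard library are available. Lean on these libraries where they do the work, as an engineer would, in place of code of your own. Each camera call takes 0.05 s, during which the arm holds its last target. There are 200 camera calls.

TASK

Hone the clamped knife: swing the sharpener's guide arm to the red 30-degree mark on its scale, let go and make sure that it stays there. Then use the stones that are there in the order coarse (black), medium (blue), fine (white): thread the stone's rod through the arm's eyelet, rest the stone lightly on the blade's edge with its rod-end third, push it on through the eyelet until its grip-end third is on the edge, draw it back until the rod-end third is on the edge again, always at the 20-degree slope which the arm at its mark gives, and take it out. In the end all the stones lie flat on the mat again, right way up, and the arm still stands at the mark; do not touch the knife with the gripper or press hard on it, and leave the mug, food tub and lemon where they are.

Things in the scene. Friction and masses are not known exactly. Their poses are not given: they have to be found in the camera images.
- sharpener: guided-rod knife sharpener, fixed; origin on the worktop below the middle of the blade's edge; x across the edge to the eyelet side (about the robot's left), y along the blade to the knife's handle (towards the robot), z up. Base x -50 to 140, y -55 to 55, 20 mm high; clamp x 34 to 85, y -20 to 20, top z 142. White scale, 72 mm radius: ticks each 10 degrees from level, red at 30
- knife: chef's knife clamped level in the sharpener, fixed, edge facing the sharpener's -x; origin and axes as the sharpener's. Blade x 0 to 43, y -88 to 78, 2.5 mm thick, top at z = 130 mm; black handle x 17 to 41, y 78 to 196, z 119 to 139
- edge (a point): middle of the blade's edge, on its upper side, 130 mm above the worktop: where the stone must rest; axes as the sharpener's
- guide_arm (a joint): angle of the guide arm above level, rad: 0 level, grows as the arm rises, stop at 1.3; the red mark is 0.524 (30 degrees). Stiff friction hinge: takes about 0.6 N m to move (6 N at the knob), stays where it is left; starts well above the mark. A red pointer on the arm passes over the scale's rim
- hinge_axis (a point): axis of the guide arm's hinge, 65 mm along the sharpener's x from the edge and 114 mm above the worktop; the axis runs along the sharpener's y; axes as the sharpener's
- side_knob (a point): middle of the black round side knob of the guide arm, 16 mm thick and 32 mm long along the sharpener's y, 100 mm from the hinge axis and 55 mm to the +y side (towards the robot) of the arm's middle plane; best pinched from above by fingers closing along the sharpener's x, it turns between them
- eyelet (a point): centre of the brass eyelet on the guide arm: 16 mm bore, 30 mm outside, 7 mm thick, in the sharpener's y = 0 plane, 130 mm along the arm from the hinge and 24 mm above the arm's axis; axes as the arm's. With the arm at the mark it is 166 mm along the sharpener's x from the edge and 70 mm above it, its bore sloping up 20 degrees towards +x, in line with a stone resting on the edge
- mat: dark rubber mat 290 x 380 mm, 3 mm thick, fixed; origin under its middle, y along its length (about the robot's left), x across (about away from the robot)
- stone_coarse: coarse, black stone: straight rigid tool, 150 g. Origin on its flat underside where grip meets stone; x to the rod's tip, z up. Wooden grip x -60 to 0, 20 wide, 26 high, black end cap; stone x 0 to 85, 24 wide, 14 high; steel rod 6 thick, x 85 to 275, axis 9 mm above the underside, round tip. Same colour on top. Balances near x = 15. Lies on the mat, rod to the robot's left; may be absent
- stone_medium: medium, blue stone: straight rigid tool, 150 g. Origin on its flat underside where grip meets stone; x to the rod's tip, z up. Wooden grip x -60 to 0, 20 wide, 26 high, blue end cap; stone x 0 to 85, 24 wide, 14 high; steel rod 6 thick, x 85 to 275, axis 9 mm above the underside, round tip. Same colour on top. Balances near x = 15. Lies on the mat, rod to the robot's left; may be absent
- stone_fine: fine, white stone: straight rigid tool, 150 g. Origin on its flat underside where grip meets stone; x to the rod's tip, z up. Wooden grip x -60 to 0, 20 wide, 26 high, white end cap; stone x 0 to 85, 24 wide, 14 high; steel rod 6 thick, x 85 to 275, axis 9 mm above the underside, round tip. Same colour on top. Balances near x = 15. Lies on the mat, rod to the robot's left; may be absent
- mug: white cup with a handle, 62 x 92 x 51 mm, bystander at the back; origin under its middle
- tub: food tub with red lid, 109 x 149 x 60 mm, bystander at the back; origin under its middle
- lemon: lemon, 78 x 55 x 56 mm, bystander at the back left; origin under its middle

How it is judged:
By the outcome, as a careful person would: the job done as asked, in the order asked, and still so for the second after the job is handed in, with the robot touching nothing.
Of stone_coarse, stone_medium, stone_fine only 2 to 3 are there at a start; the rules pass over those that are not, and their reading is None.
At some moment in a run one of stone_coarse, stone_medium, stone_fine may be knocked a few centimetres aside while the robot is not near it.
It also fails if it takes over 210 s, if anything falls off the work surface, if the arm or the gripper's body presses on something with over 40 N, if the wrist force passes 120 N, or if a joint passes its speed limit or range.

## Working session

There is one attempt and no reset: what is moved stays moved. The work goes in short steps, Python scripts to look and compute and a tool call to move; the robot and the scene stay as the last step left them, time stands still between calls to the robot, and variables do not carry over. Pictures are saved under pics/ and viewed, at most 19 in all, crops included, and the job is handed in when it is done.

Besides the shell and the picture viewer there is one more tool, called after "Request:" by a JSON object that holds its "name" and its "arguments", one argument or row to a line. arm_command: Moves the arm, as the interface text tells. Its arguments: {"type":"object","properties":{"rows":{"type":"array"}},"required":["rows"]}

```bash
mkdir -p pics
cat > h.py <<'E'
import numpy as np, cv2
from station import bot
def cam(n):
    s=bot.get_state(); p=bot.camera(n)
    if n=="wrist":
        T=np.eye(4);T[:3,:3]=s["orientation"];T[:3,3]=s["position"]
        p["T"]=T@np.array(p["hand_eye"])
    else:
        T=np.eye(4);T[:3,:3]=p["orientation"];T[:3,3]=p["xyz"];p["T"]=T
    return p
def cloud(p):
    K=np.array(p["camera_matrix"]);d=p["depth"];v,u=np.mgrid[:400,:640]
    c=np.stack([(u-K[0,2])/K[0,0]*d,(v-K[1,2])/K[1,1]*d,d],-1)
    return c@p["T"][:3,:3].T+p["T"][:3,3]
def ray(p,px,z):  # pixel to world at height z
    K=np.array(p["camera_matrix"]);r=p["T"][:3,:3]@np.array([(px[0]-K[0,2])/K[0,0],(px[1]-K[1,2])/K[1,1],1])
    o=p["T"][:3,3];return o+r*(z-o[2])/r[2]
def proj(p,X):
    K=np.array(p["camera_matrix"]);c=p["T"][:3,:3].T@(np.array(X)-p["T"][:3,3]);q=K@c;return q[:2]/q[2]
def save(p,n): cv2.imwrite("pics/"+n,p["image"][:,:,::-1])
def st():
    s=bot.get_state();print("t",round(s["t"],2),"pos",np.round(s["position"],4),"F",np.round(s["wrist_force"],1),"M",np.round(s["ft_torque"],2),"op",round(s["opening"],3),"ff",np.round(s["finger_force"],1));return s
E
python3 - <<'E'
from h import *
np.set_printoptions(suppress=True,precision=4)
s=st();print(s["orientation"])
for n in ["scene","side"]:
    p=cam(n);save(p,n+"0.png");print(n,p["T"]); P=cloud(p)
    for q in ["stone_coarse","stone_medium","stone_fine","sharpener","knife","mat","edge","hinge_axis","side_knob","eyelet"]:
        try:
            t=bot.tip_of(p,q)[:1]; r=bot.regions_of(p,q)[:1]
            print(q,[(np.round(a["centre"]),round(a["score"],2),) for a in t],[(a["box"],round(a["score"],2),np.median(P[a["pixels"]],0)) for a in r])
        except Exception as e: print(q,e)
E
```

```text
t 0.0 pos [ 0.2899 -0.6636  0.2301] F [-0.1  0.3 -0.1] M [-0.01 -0.01 -0.01] op 1.0 ff 0.0
[[ 0.9164  0.4004 -0.001 ]
 [ 0.4004 -0.9164  0.002 ]
 [-0.0001 -0.0023 -1.    ]]
scene [[-0.828  -0.4008  0.3922  0.1409]
 [-0.5605  0.6153 -0.5543  0.6212]
 [-0.0191 -0.6787 -0.7341  0.886 ]
 [ 0.      0.      0.      1.    ]]
stone_coarse [(array([367., 163.]), 0.82)] [([322.2, 148.7, 50.7, 61.6], 0.68, array([ 0.5737, -0.239 ,  0.0156]))]
stone_medium [(array([412., 181.]), 0.58)] [([367.9, 164.8, 53.8, 67.4], 0.82, array([ 0.4033, -0.241 ,  0.0151]))]
stone_fine [(array([386., 169.]), 0.75)] [([349.0, 157.5, 45.9, 67.9], 0.72, array([ 0.4807, -0.234 ,  0.0155]))]
sharpener [(array([290., 247.]), 0.63)] [([246.0, 213.2, 107.6, 79.3], 0.59, array([0.544 , 0.1996, 0.126 ]))]
knife [(array([291., 247.]), 0.6)] [([255.6, 213.8, 97.3, 43.2], 0.68, array([0.5148, 0.1618, 0.1294]))]
mat [(array([368., 189.]), 0.92)] [([303.4, 146.5, 127.9, 103.3], 0.76, array([ 0.4716, -0.1287,  0.0021]))]
edge [] [([249.2, 212.6, 97.6, 76.1], 0.9, array([0.5438, 0.1974, 0.1259]))]
hinge_axis [(array([276., 236.])
[... 789 characters left out ...]
sharpener [(array([327., 214.]), 0.68)] [([268.9, 136.8, 74.6, 84.8], 0.89, array([0.5575, 0.1748, 0.0636]))]
knife [] [([265.9, 173.4, 83.2, 8.2], 0.9, array([0.4876, 0.152 , 0.1312]))]
mat [(array([305., 269.]), 0.88)] [([250.2, 230.7, 116.9, 86.0], 0.86, array([ 0.4939, -0.1967,  0.0036]))]
edge [(array([379., 232.]), 0.69)] [([267.1, 133.2, 78.6, 89.8], 0.73, array([0.5563, 0.1782, 0.0545]))]
hinge_axis [(array([325., 179.]), 0.62)] [([269.7, 137.9, 75.0, 83.7], 0.64, array([0.5588, 0.1757, 0.0695]))]
side_knob [(array([304., 155.]), 0.82)] [([299.8, 140.6, 31.1, 23.9], 0.59, array([0.5597, 0.2589, 0.1749]))]
eyelet [] [([303.9, 134.2, 24.1, 31.2], 0.58, array([0.5572, 0.2624, 0.181 ]))]
```

Run:
```python
import cv2,numpy as np
a=cv2.imread("pics/scene0.png")[120:320,220:460];b=cv2.imread("pics/side0.png")[110:340,230:390]
a=cv2.resize(a,None,fx=2,fy=2,interpolation=2);b=cv2.resize(b,(278,400),interpolation=2)
cv2.imwrite("pics/c0.png",np.hstack([a,b]))
```

```text
(no output)
```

View pics/c0.png

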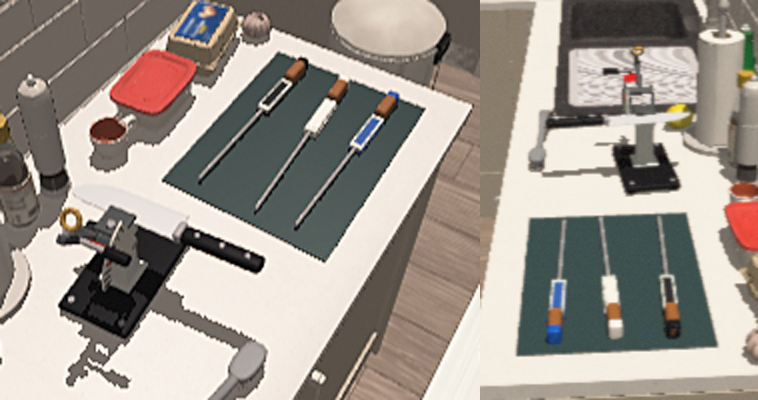

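Request:
{"name": "arm_command", "arguments": {
  "rows": [
    [[0.166,-0.18,-0.11,23.6,0.085],[0.166,-0.18,-0.11,23.6,0.085],[0.166,-0.18,-0.11,23.6,0.085],[0.166,-0.18,-0.11,23.6,0.085],[0.166,-0.18,-0.11,23.6,0.085],[0.166,-0.18,-0.11,23.6,0.085],[0.166,-0.18,-0.11,23.6,0.085],[0.166,-0.18,-0.11,23.6,0.085]]
  ]
}}

```text
t: 2.77
position: [0.3741, -0.4286, 0.3439]
orientation: [[1.0, 0.008, 0.005], [0.008, -1.0, -0.0], [0.005, 0.0, -1.0]]
wrist_force: [0.5, -0.1, 0.5]
opening: 0.997
finger_force: 0.0
```

Request:
{"name": "arm_command", "arguments": {
  "rows": [
    [[0.08,-0.23,-0.14,0,0.085],[0.08,-0.23,-0.14,0,0.085],[0.08,-0.23,-0.14,0,0.085],[0.08,-0.23,-0.14,0,0.085],[0.08,-0.23,-0.14,0,0.085],[0.08,-0.23,-0.14,0,0.085],[0.08,-0.23,-0.14,0,0.085],[0.08,-0.23,-0.14,0,0.085]]
  ]
}}

```text
t: 3.43
position: [0.4544, -0.1975, 0.4849]
orientation: [[1.0, 0.01, 0.008], [0.01, -1.0, 0.001], [0.008, -0.001, -1.0]]
wrist_force: [0.5, -0.6, 0.6]
opening: 0.997
finger_force: 0.0
```

Run:
```python
from h import *
np.set_printoptions(suppress=True,precision=4)
s=st();print(s["orientation"],s["q"])
p=cam("wrist");save(p,"w0.png");print(p["hand_eye"],p["camera_matrix"][0])
for u,v in [(0,0),(639,0),(0,399),(639,399),(320,200)]: print(u,v,ray(p,(u,v),0))
```

```text
t 3.43 pos [ 0.4544 -0.1975  0.4849] F [ 0.5 -0.6  0.6] M [0.04 0.03 0.01] op 0.997 ff 0.0
[[ 0.9999  0.0097  0.008 ]
 [ 0.0097 -1.      0.0007]
 [ 0.008  -0.0006 -1.    ]] [ 0.343   0.0701 -0.0243  1.7686 -0.0015  1.2955 -1.2418]
[[-0.0006 -0.9611 -0.2763  0.0697]
 [ 1.     -0.0004 -0.001   0.0003]
 [ 0.0009 -0.2763  0.9611 -0.1432]
 [ 0.      0.      0.      1.    ]] [291.7443   0.     313.9479]
0 0 [0.733 0.396 0.   ]
639 0 [ 0.7433 -0.8037  0.    ]
0 399 [-0.2314  0.6657  0.    ]
639 399 [-0.2122 -1.0987  0.    ]
320 200 [ 0.3485 -0.2114  0.    ]
```

View pics/w0.png

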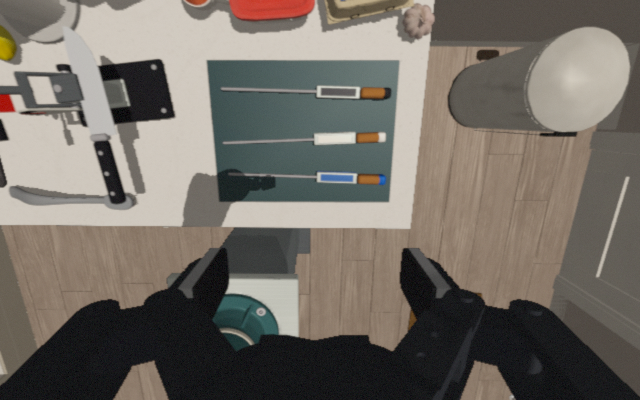

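```bash
cat >> h.py <<'E'
def stone(p,q,z0=0.003,verbose=1):
    r=bot.regions_of(p,"stone_"+q)
    if not r: return None
    m=r[0]["pixels"]; v,u=np.nonzero(m)
    X=np.array([ray(p,(a,b),z0+0.010) for a,b in zip(u,v)])[:,:2]
    c=np.median(X,0);_,_,V=np.linalg.svd(X-X.mean(0),full_matrices=False);d=V[0]
    if d[1]<0:d=-d
    t=(X-c)@d; w=(X-c)@np.array([-d[1],d[0]])
    o=bot.tip_of(p,"stone_"+q); oo=ray(p,o[0]["centre"],z0) if o else None
    a,b=np.percentile(t,[0.3,99.7])
    # line fit by binned midlines
    e0=c+a*d; e1=c+b*d
    print(q,"score",round(r[0]["score"],2),"cap end",np.round(e0,4),"tip",np.round(e1,4),"len",round(b-a,4),"dir deg",round(np.degrees(np.arctan2(d[1],d[0])),2),"origin by cap",np.round(e0+0.06*d,4),"by tip",np.round(e1-.275*d,4),"tip_of",None if oo is None else np.round(oo,4))
    return e0,e1
E
python3 - <<'E'
from h import *
p=cam("wrist")
for q in ["coarse","medium","fine"]: stone(p,q)
E
```

```text
coarse score 0.81 cap end [ 0.5747 -0.3446] tip [ 0.5806 -0.0155] len 0.3291 dir deg 88.97 origin by cap [ 0.5758 -0.2846] by tip [ 0.5757 -0.2905] tip_of [ 0.5759 -0.2854  0.003 ]
medium score 0.73 cap end [ 0.4018 -0.3474] tip [ 0.411  -0.0162] len 0.3313 dir deg 88.4 origin by cap [ 0.4034 -0.2875] by tip [ 0.4033 -0.2911] tip_of [ 0.3957 -0.2895  0.003 ]
fine score 0.71 cap end [ 0.4884 -0.3386] tip [ 0.4726 -0.0114] len 0.3276 dir deg 92.77 origin by cap [ 0.4855 -0.2787] by tip [ 0.4858 -0.2861] tip_of [ 0.4826 -0.2881  0.003 ]
```

Request:
{"name": "arm_command", "arguments": {
  "rows": [
    [[0.05,-0.32,0.03,0,0.085],[0.05,-0.32,0.03,0,0.085],[0.05,-0.32,0.03,0,0.085],[0.05,-0.32,0.03,0,0.085],[0.05,-0.32,0.03,0,0.085],[0.05,-0.32,0.03,0,0.085],[0.05,-0.32,0.03,0,0.085],[0.05,-0.32,0.03,0,0.085]]
  ]
}}

```text
t: 4.5
position: [0.5002, 0.1197, 0.4507]
orientation: [[1.0, 0.001, -0.001], [0.001, -1.0, 0.001], [-0.001, -0.001, -1.0]]
wrist_force: [0.4, -0.0, -0.0]
opening: 0.997
finger_force: 0.0
```

Run:
```python
from h import *
np.set_printoptions(suppress=True,precision=4)
st()
p=cam("wrist");save(p,"w1.png");P=cloud(p)
for q,z in [("sharpener",0),("edge",.13),("hinge_axis",.114),("side_knob",.19),("eyelet",.22),("knife",0)]:
    for a in bot.tip_of(p,q)[:2]: print(q,np.round(a["centre"]),round(a["score"],2),ray(p,a["centre"],z),P[int(a["centre"][1]),int(a["centre"][0])])
r=bot.regions_of(p,"knife")[0]["pixels"];X=P[r];X=X[(abs(X[:,2]-.13)<.012)];print(len(X),X.min(0),X.max(0))
np.savez("w1.npz",P=P,im=p["image"])
```

```text
t 4.5 pos [0.5002 0.1197 0.4507] F [ 0.4 -0.  -0. ] M [-0.01 -0.01 -0.01] op 0.997 ff 0.0
edge [297. 116.] 0.91 [0.571 0.146 0.13 ] [0.5719 0.146  0.1287]
hinge_axis [260. 118.] 0.82 [0.5672 0.2051 0.114 ] [0.5675 0.2015 0.1366]
side_knob [207. 168.] 0.57 [0.5009 0.2691 0.19  ] [0.5031 0.2666 0.1972]
eyelet [183. 128.] 0.97 [0.5557 0.2826 0.22  ] [0.556  0.282  0.2223]
eyelet [527. 116.] 0.52 [ 0.5699 -0.1426  0.22  ] [ 0.5706 -0.2838  0.0172]
knife [302. 115.] 0.72 [0.5718 0.1435 0.    ] [0.5723 0.1428 0.0226]
3567 [0.3772 0.1389 0.1273] [0.654  0.1913 0.1418]
```

View pics/w1.png

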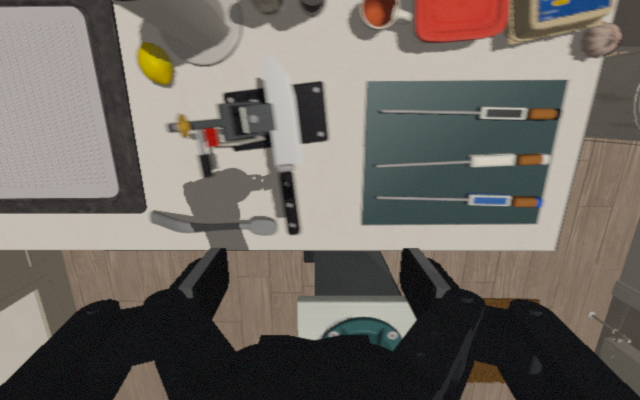

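Run:
```python
import numpy as np,cv2
d=np.load("w1.npz");P=d["P"];im=d["im"].astype(int)
def rect(m,n):
    X=P[m][:,:2].astype(np.float32);r=cv2.minAreaRect(X*1000);print(n,len(X),np.round(r[0],1),np.round(r[1],1),round(r[2],2))
z=P[...,2];x=P[...,0];y=P[...,1];dark=im.max(2)<70
reg=(x>.3)&(x<.72)&(y>0.05)&(y<.42)
h=reg&dark&(z>.128)&(z<.15)&(x<.5)&(y<.23); 
X=P[h][:,:2];c=X.mean(0);_,_,V=np.linalg.svd(X-c,full_matrices=False);print("handle",len(X),c,np.degrees(np.arctan2(*V[0][::-1])),X.min(0),X.max(0));rect(h,"handle")
rect(reg&(z>.139)&(z<.147)&(y>.15),"clamptop")
b=reg&(z>.015)&(z<.025)
rect(b,"base")
# blade edge (world -y side) for mid section
bl=reg&(z>.124)&(z<.136)&~dark
for x0 in np.arange(.50,.66,.01):
    k=bl&(abs(x-x0)<.005); 
    if k.sum()>3: print(round(x0,3),k.sum(),np.percentile(y[k],[1,5,95]))
```

```text
handle 594 [0.43779703 0.16034226] -173.18722243804717 [0.38057025 0.14653454] [0.48538334 0.17476529]
handle 594 [433.2 160.5] [104.8  18.7] 6.53
clamptop 548 [552.7 217.7] [362.   92.1] 27.48
base 3399 [592.6 215.1] [390.1 231.6] 31.17
0.5 184 [0.1372392  0.13904824 0.17714135]
0.51 165 [0.13747716 0.13905272 0.17850853]
0.52 164 [0.13891445 0.14046512 0.1783403 ]
0.53 203 [0.14034073 0.141917   0.22442562]
0.54 195 [0.14176225 0.14334435 0.21033415]
0.55 199 [0.14310635 0.1447278  0.22413988]
0.56 192 [0.14308983 0.14461904 0.22522711]
0.57 188 [0.14445353 0.14604906 0.22666479]
0.58 183 [0.14580856 0.14728805 0.22694643]
0.59 195 [0.14714928 0.14868085 0.19349693]
0.6 198 [0.14844421 0.15000201 0.18770289]
0.61 183 [0.15130595 0.15284532 0.18834021]
0.62 178 [0.15375467 0.15546467 0.18929699]
0.63 160 [0.1577178  0.15990168 0.18937745]
0.64 139 [0.16316495 0.16544558 0.19003769]
0.65 74 [0.17205538 0.17378577 0.18980628]
0.66 6 [0.18234163 0.18264248 0.18918312]
```

Request:
{"name": "arm_command", "arguments": {
  "rows": [
    [[-0.001,-0.152,0.18,-6.7,0.07],[-0.001,-0.152,0.18,-6.7,0.07],[-0.001,-0.152,0.18,-6.7,0.07],[-0.001,-0.152,0.18,-6.7,0.07],[-0.001,-0.152,0.18,-6.7,0.07],[-0.001,-0.152,0.18,-6.7,0.07],[-0.001,-0.152,0.18,-6.7,0.07],[-0.001,-0.152,0.18,-6.7,0.07]]
  ]
}}

```text
t: 5.57
position: [0.499, 0.2682, 0.2703]
orientation: [[0.993, 0.117, -0.002], [0.117, -0.993, -0.002], [-0.003, 0.001, -1.0]]
wrist_force: [0.2, 0.5, -0.2]
opening: 0.816
finger_force: 0.0
```

```bash
cat >> h.py <<'E'
YAW=np.radians(96.7);SX=np.array([np.cos(YAW),np.sin(YAW),0]);SY=np.array([-np.sin(YAW),np.cos(YAW),0]);EZ=np.array([0,0,1.])
E0=np.array([.571,.1448,0])
def s2w(x,y,z): return E0+x*SX+y*SY+z*EZ
def w2s(X): d=np.array(X)-E0; return np.array([d@SX,d@SY,d[2]])
def go(X,psi=None):  # print tool-frame shift to world X
    s=bot.get_state();R=np.array(s["orientation"]);d=R.T@(np.array(X)-s["position"]);ps=np.degrees(np.arctan2(R[1,0],R[0,0]))
    print("shift",np.round(d,4),"psi",round(ps,2),"turn",None if psi is None else round((ps-psi+180)%360-180,2))
E
python3 - <<'E'
from h import *
st()
p=cam("wrist");save(p,"w2.png")
P=cloud(p)
for q,z in [("side_knob",.186),("eyelet",.223)]:
    for a in bot.tip_of(p,q)[:2]: print(q,np.round(a["centre"]),round(a["score"],2),ray(p,a["centre"],z),w2s(ray(p,a["centre"],z)),P[int(a["centre"][1]),int(a["centre"][0])])
go(s2w(.1348,.057,.167),6.7)
E
```

```text
t 5.57 pos [0.499  0.2682 0.2703] F [ 0.2  0.5 -0.2] M [-0.07 -0.04 -0.  ] op 0.816 ff 0.0
side_knob [316. 203.] 0.73 [0.50144461 0.26635548 0.186     ] [0.12884041 0.0548984  0.186     ] [0.50530162 0.2671451  0.19751917]
side_knob [453. 126.] 0.52 [0.57338309 0.17098962 0.186     ] [ 0.02573273 -0.00542237  0.186     ] [0.5744793  0.1454591  0.12906138]
eyelet [311. 132.] 0.72 [0.55831187 0.27696707 0.223     ] [ 0.13274479 -0.00281856  0.223     ] [0.55736943 0.27762156 0.20302356]
shift [-0.002  -0.005   0.1058] psi 6.5 turn -0.2
```

View pics/w2.png

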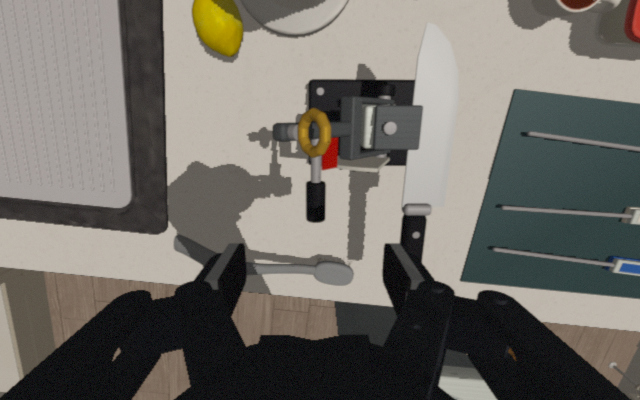

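Request:
{"name": "arm_command", "arguments": {
  "rows": [
    [[-0.002,-0.001,0.102,0,0.07],[-0.002,-0.001,0.102,0,0.07],[-0.002,-0.001,0.102,0,0.07],[-0.002,-0.001,0.102,0,0.05],[-0.002,-0.001,0.102,0,0.03],[-0.002,-0.001,0.102,0,0.01],[-0.002,-0.001,0.102,0,0.01],[-0.002,-0.001,0.102,0,0.01]]
  ]
}}

```text
t: 6.38
position: [0.4993, 0.2684, 0.1714]
orientation: [[0.993, 0.115, 0.004], [0.115, -0.993, -0.001], [0.004, 0.001, -1.0]]
wrist_force: [0.4, -5.1, 3.6]
opening: 0.163
finger_force: 58.4
```

Request:
{"name": "arm_command", "arguments": {
  "rows": [
    [[0,0,0,0,0.005],[0,0,0,0,0.005],[0,0,0,0,0.005]]
  ]
}}

```text
t: 6.63
position: [0.4992, 0.2691, 0.1707]
orientation: [[0.993, 0.115, 0.004], [0.115, -0.993, 0.0], [0.004, 0.0, -1.0]]
wrist_force: [4.4, -4.3, 5.0]
opening: 0.164
finger_force: 58.5
```

Run:
```python
from h import *
s=st();print(w2s(s["position"]))
```

```text
t 6.63 pos [0.4992 0.2691 0.1707] F [ 4.4 -4.3  5. ] M [-0.95 -0.69 -0.02] op 0.164 ff 58.5
[0.13187093 0.05681301 0.17065939]
```

Request:
{"name": "arm_command", "arguments": {
  "rows": [
    [[0,-0.0037,0.0036,0,0.005],[0,-0.0074,0.0074,0,0.005],[0,-0.0107,0.0114,0,0.005],[0,-0.014,0.0155,0,0.005],[0,-0.017,0.0198,0,0.005],[0,-0.0197,0.0243,0,0.005],[0,-0.0197,0.0243,0,0.005],[0,-0.0197,0.0243,0,0.005]]
  ]
}}

```text
t: 7.3
position: [0.497, 0.2876, 0.1453]
orientation: [[0.993, 0.115, 0.002], [0.115, -0.993, -0.002], [0.002, 0.002, -1.0]]
wrist_force: [5.1, -4.0, 2.4]
opening: 0.167
finger_force: 60.9
```

Run:
```python
from h import *
s=st();print(w2s(s["position"]))
p=cam("side");save(p,"sd.png");a=cv2.resize(p["image"][120:220,270:370,::-1],None,fx=4,fy=4,interpolation=2)
q=cam("wrist");save(q,"w3.png");b=cv2.resize(q["image"][60:260,220:420,::-1],None,fx=2,fy=2,interpolation=2)
cv2.imwrite("pics/c1.png",np.hstack([a,b]))
```

```text
t 7.3 pos [0.497  0.2876 0.1453] F [ 5.1 -4.   2.4] M [-1.65 -1.11 -0.1 ] op 0.167 ff 60.9
[0.15050175 0.05686133 0.14525425]
```

View pics/c1.png

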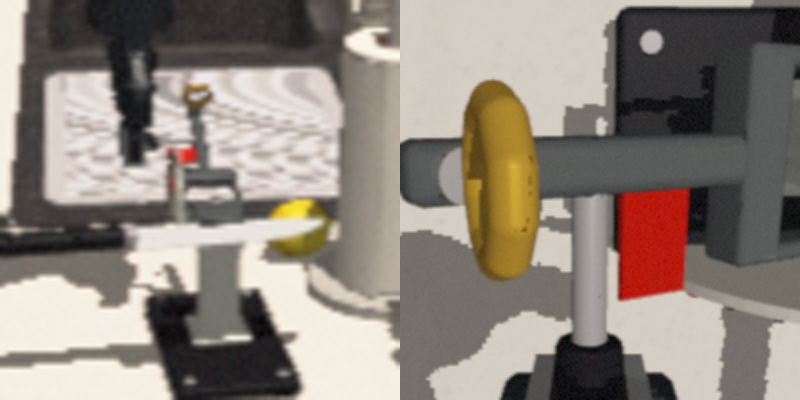

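Request:
{"name": "arm_command", "arguments": {
  "rows": [
    [[0,0,0,0,0.06],[0,0,0,0,0.06],[0,0,0,0,0.06],[0,0,0,0,0.06],[0,0,-0.04,0,0.06],[0,0,-0.08,0,0.06],[-0.0,0,-0.08,0,0.06]]
  ]
}}

```text
t: 7.98
position: [0.4981, 0.2934, 0.2317]
orientation: [[0.993, 0.118, 0.01], [0.118, -0.993, 0.008], [0.011, -0.007, -1.0]]
wrist_force: [0.6, 1.3, 0.4]
opening: 0.702
finger_force: 0.0
```

```bash
cat >> h.py <<'E'
def armangle(p):
    P=cloud(p).reshape(-1,3); S=(P-E0)@np.stack([SX,SY,EZ],1)
    m=(abs(S[:,1])<.004)&(S[:,2]>.11)&(S[:,2]<.24)&(S[:,0]>.085)&(S[:,0]<.19)
    Q=S[m]; out=[]
    for x0 in np.arange(.085,.185,.005):
        k=abs(Q[:,0]-x0)<.0025
        if k.sum()>2: out.append((x0,np.median(Q[k,2]),k.sum()))
    return np.array(out)
E
python3 - <<'E'
from h import *
np.set_printoptions(suppress=True,precision=4)
s=st()
p=cam("wrist");save(p,"w4.png");print(armangle(p))
P=cloud(p)
for a in bot.tip_of(p,"eyelet")[:1]: print("eye",a["centre"],w2s(ray(p,a["centre"],.2)),w2s(P[int(a["centre"][1]),int(a["centre"][0])]))
r=bot.regions_of(p,"eyelet")
hsv=cv2.cvtColor(p["image"],cv2.COLOR_RGB2HSV)
b=(hsv[...,0]>15)&(hsv[...,0]<32)&(hsv[...,1]>120);S=(P-E0)@np.stack([SX,SY,EZ],1)
b&=(S[...,2]>.15)&(S[...,2]<.26)&(S[...,0]>.1)&(S[...,0]<.22)&(abs(S[...,1])<.03)
print("brass",b.sum(),S[b].min(0),S[b].max(0),S[b].mean(0))
rd=(hsv[...,1]>180)&((hsv[...,0]<6)|(hsv[...,0]>174))&(S[...,2]>.11)&(S[...,2]<.2)&(S[...,0]>.08)&(S[...,0]<.2)&(abs(S[...,1])<.05)
print("red",rd.sum(),np.percentile(S[rd],[2,50,98],axis=0))
a=cv2.resize(p["image"][60:260,200:440,::-1],None,fx=3,fy=3,interpolation=2);cv2.imwrite("pics/c2.png",a)
E
```

```text
t 7.98 pos [0.4981 0.2934 0.2317] F [0.6 1.3 0.4] M [ 0.08 -0.06 -0.  ] op 0.702 ff 0.0
[[  0.105    0.1462  51.    ]
 [  0.11     0.1492  62.    ]
 [  0.115    0.1509  67.    ]
 [  0.12     0.1534  60.    ]
 [  0.125    0.1562  72.    ]
 [  0.13     0.1592  67.    ]
 [  0.135    0.1623  70.    ]
 [  0.14     0.1649  74.    ]
 [  0.145    0.1677  76.    ]
 [  0.15     0.1705  84.    ]
 [  0.155    0.1734  78.    ]
 [  0.16     0.2131 136.    ]
 [  0.165    0.2107  98.    ]
 [  0.17     0.1927  88.    ]
 [  0.175    0.1897  87.    ]
 [  0.18     0.1869  95.    ]]
eye [298.3, 140.0] [ 0.1655 -0.0016  0.2   ] [ 0.1662 -0.0011  0.1922]
brass 866 [ 0.1578 -0.0168  0.1719] [0.1706 0.0109 0.2155] [ 0.1637 -0.003   0.2061]
red 667 [[0.128  0.0042 0.152 ]
 [0.1362 0.0154 0.1572]
 [0.1439 0.0272 0.1614]]
```

View pics/c2.png

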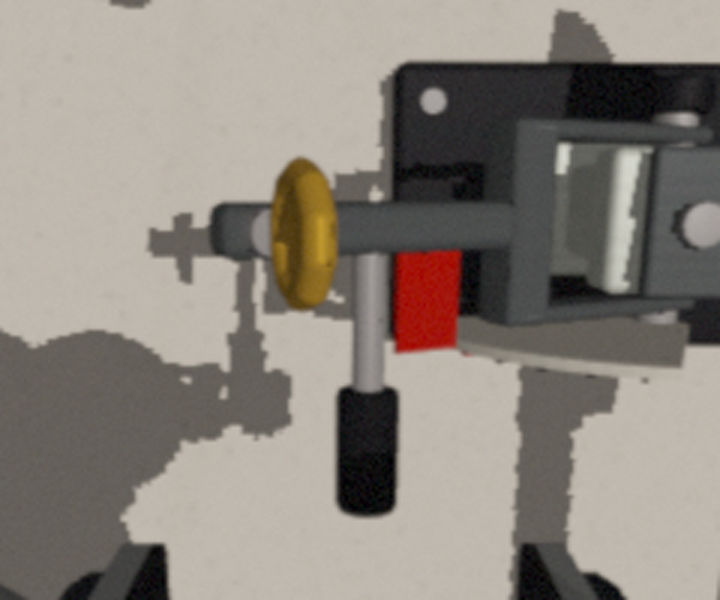

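Run:
```python
from h import *
s=st();print(np.round(s["q"],3))
d=np.radians(88.97);D=np.array([np.cos(d),np.sin(d),0]);O=np.array([.5758,-.2875,0])
G=O-.022*D;print(G)
go([G[0],G[1],.2],88.97)
```

```text
t 8.13 pos [0.4945 0.2898 0.2253] F [ 0.7 -0.3 -1.1] M [-0.04  0.04 -0.01] op 0.705 ff 0.0
[-0.334  0.429 -0.367  1.95   0.21   0.798 -2.272]
[ 0.57540453 -0.30949645  0.        ]
shift [0.01   0.6046 0.0249] psi 6.73 turn -82.24
```

Request:
{"name": "arm_command", "arguments": {
  "rows": [
    [[0,0,-0.1,0,0.06],[0,0,-0.1,0,0.06],[0,0.05,-0.1,0,0.06],[0,0.25,-0.1,0,0.06],[0.01,0.25,-0.1,0,0.06],[0.01,0.25,-0.1,0,0.06],[0.01,0.25,-0.1,0,0.06],[0.01,0.25,-0.1,0,0.06]]
  ]
}}

```text
t: 8.8
position: [0.5323, 0.0427, 0.3233]
orientation: [[0.993, 0.117, -0.003], [0.117, -0.993, -0.0], [-0.003, -0.0, -1.0]]
wrist_force: [0.7, -0.1, 0.6]
opening: 0.702
finger_force: 0.0
```

Request:
{"name": "arm_command", "arguments": {
  "rows": [
    [[0,0.32,0,-57,0.06],[0,0.32,0,-57,0.06],[0,0.32,0,-57,0.06],[0,0.32,0,-57,0.06],[0,0.32,0,-57,0.06],[0,0.32,0,-57,0.06],[0,0.32,0,-57,0.06],[0,0.32,0,-57,0.06]]
  ]
}}

```text
t: 9.47
position: [0.5698, -0.2747, 0.3227]
orientation: [[0.466, 0.885, -0.003], [0.885, -0.466, 0.002], [-0.0, -0.004, -1.0]]
wrist_force: [1.6, -0.4, -0.5]
opening: 0.702
finger_force: 0.0
```

Request:
{"name": "arm_command", "arguments": {
  "rows": [
    [[0,0,0.1,-25,0.06],[0,0,0.1,-25,0.06],[0,0,0.1,-25,0.06],[0,0,0.1,-25,0.06],[0,0,0.1,-25,0.06],[0,0,0.1,-25,0.06]]
  ]
}}

```text
t: 9.97
position: [0.5703, -0.2727, 0.2233]
orientation: [[0.057, 0.998, -0.002], [0.998, -0.057, 0.002], [0.002, -0.002, -1.0]]
wrist_force: [0.4, -0.4, 0.6]
opening: 0.703
finger_force: 0.0
```

Run:
```python
from h import *
s=st();print(np.round(s["q"],3))
p=cam("wrist");save(p,"w5.png")
stone(p,"coarse")
d=np.radians(88.97);D=np.array([np.cos(d),np.sin(d),0]);O=np.array([.5758,-.2875,0])
G=O-.022*D;print(G)
go([G[0],G[1],.2],88.97)
P=cloud(p);im=p["image"]
for yy in np.arange(-.29,-.20,.01):
    k=(abs(P[...,1]-yy)<.003)&(P[...,2]>.009)&(P[...,2]<.04)&(abs(P[...,0]-.575)<.03)
    if k.sum()>3: print(round(yy,3),k.sum(),np.percentile(P[k][:,0],[2,50,98]),np.median(P[k][:,2]))
```

```text
t 9.97 pos [ 0.5703 -0.2727  0.2233] F [ 0.4 -0.4  0.6] M [ 0.01 -0.01 -0.02] op 0.703 ff 0.0
[ 0.686  0.516 -0.443  1.818  0.279  0.872  0.055]
coarse score 0.72 cap end [ 0.574  -0.3493] tip [ 0.5789 -0.0857] len 0.2636 dir deg 88.94 origin by cap [ 0.5751 -0.2893] by tip [ 0.5738 -0.3607] tip_of [ 0.576  -0.2844  0.003 ]
[ 0.57540453 -0.30949645  0.        ]
shift [-0.0361  0.0061  0.0255] psi 86.79 turn -2.18
-0.29 92 [0.56473494 0.57450754 0.58361474] 0.028156359133445996
-0.28 87 [0.56365961 0.57508502 0.58500799] 0.017676972777939448
-0.27 93 [0.56330812 0.57446142 0.58542741] 0.01769335419621093
-0.26 93 [0.56411794 0.57504699 0.58595869] 0.017879009432984372
-0.25 96 [0.56450054 0.5753997  0.58649894] 0.017820227678164435
-0.24 99 [0.56400372 0.57487891 0.58573897] 0.017761401791197395
-0.23 97 [0.56479291 0.57544849 0.58607688] 0.017814767556538214
-0.22 105 [0.56521747 0.57582512 0.58651504] 0.01788470016499749
-0.21 105 [0.56489    0.57534728 0.58722194] 0.01752387437704417
```

View pics/w5.png

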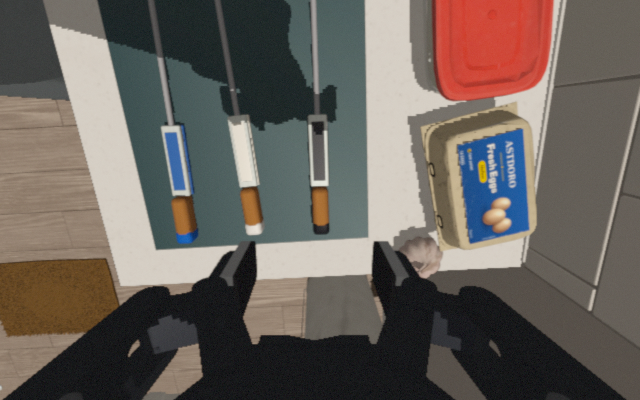

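Request:
{"name": "arm_command", "arguments": {
  "rows": [
    [[-0.035,0.006,0.1,-2.2,0.05],[-0.035,0.006,0.1,-2.2,0.05],[-0.035,0.006,0.14,-2.2,0.05],[-0.035,0.006,0.18,-2.2,0.05],[-0.035,0.006,0.2,-2.2,0.05],[-0.035,0.006,0.215,-2.2,0.05],[-0.035,0.006,0.215,-2.2,0.05],[-0.035,0.006,0.215,-2.2,0.05]]
  ]
}}

```text
t: 10.78
position: [0.5758, -0.3082, 0.0107]
orientation: [[0.017, 1.0, 0.001], [1.0, -0.017, -0.0], [-0.0, 0.001, -1.0]]
wrist_force: [0.3, 0.1, -1.3]
opening: 0.587
finger_force: 0.0
```

Request:
{"name": "arm_command", "arguments": {
  "rows": [
    [[0,0,0,0,0.04],[0,0,0,0,0.03],[0,0,0,0,0.02],[0,0,0,0,0.01],[0,0,0,0,0.01],[0,0,0,0,0.01],[0,0,0,0,0.01]]
  ]
}}

```text
t: 11.37
position: [0.5766, -0.3091, 0.0127]
orientation: [[0.017, 1.0, 0.004], [1.0, -0.017, -0.002], [-0.002, 0.004, -1.0]]
wrist_force: [-0.8, 0.5, 6.2]
opening: 0.216
finger_force: 60.5
```

Request:
{"name": "arm_command", "arguments": {
  "rows": [
    [[0,0,-0.02,0,0.01],[0,0,-0.06,0,0.01],[0,0,-0.1,0,0.01],[0,0,-0.1,0,0.01],[0,0,-0.1,0,0.01]]
  ]
}}

```text
t: 11.78
position: [0.5773, -0.3096, 0.1141]
orientation: [[0.017, 1.0, 0.007], [1.0, -0.017, -0.003], [-0.003, 0.007, -1.0]]
wrist_force: [-0.1, 0.4, -2.6]
opening: 0.219
finger_force: 59.5
```

Run:
```python
from h import *
s=st()
p=cam("side");a=cv2.resize(p["image"][150:330,240:420,::-1],(400,400),interpolation=2)
q=cam("wrist");save(q,"w6.png");b=cv2.resize(q["image"][:400:,200:440,::-1],(240,400),interpolation=2)
cv2.imwrite("pics/c3.png",np.hstack([a,b]))
P=cloud(q);u=P[(abs(P[...,0]-s["position"][0])<.006)&(P[...,2]>.06)&(P[...,2]<.18)&(P[...,1]>-.29)]
for y in np.arange(-.3,0.0,.02):
    k=abs(u[:,1]-y)<.006
    if k.sum()>2: print(round(y,3),k.sum(),np.median(u[k],0))
```

```text
t 11.78 pos [ 0.5773 -0.3096  0.1141] F [-0.1  0.4 -2.6] M [-0.1   0.02  0.05] op 0.219 ff 59.5
-0.28 653 [ 0.57686371 -0.28085724  0.11673868]
-0.26 640 [ 0.57717634 -0.25991965  0.11699622]
-0.24 707 [ 0.57704828 -0.23984457  0.11698232]
-0.22 804 [ 0.57727025 -0.21986245  0.11697781]
-0.2 610 [ 0.57670987 -0.20190194  0.11587655]
```

View pics/c3.png

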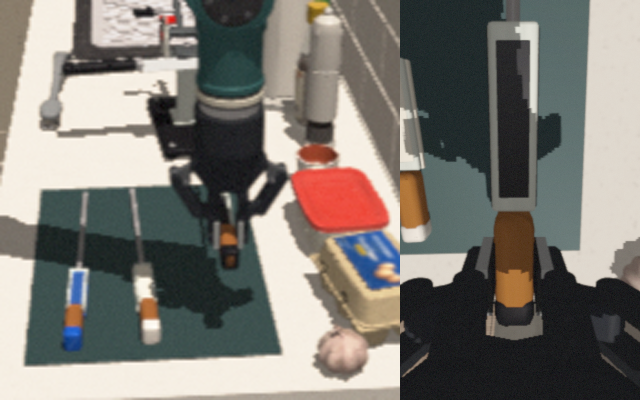

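Run:
```python
from h import *
st();go(s2w(-.19,-.002,.203),96.7);go(s2w(-.19,-.002,.203)-.1*EZ*0,96.7)
```

```text
t 11.88 pos [ 0.5741 -0.3086  0.1102] F [-0.2  0.5 -2.9] M [-0.09  0.    0.02] op 0.218 ff 59.5
shift [ 0.2652  0.0164 -0.093 ] psi 89.02 turn -7.68
shift [ 0.2652  0.0164 -0.093 ] psi 89.02 turn -7.68
```

Request:
{"name": "arm_command", "arguments": {
  "rows": [
    [[0,0,-0.093,0,0.01],[0,0,-0.093,0,0.01],[0.05,0.016,-0.093,-3,0.01],[0.1,0.016,-0.093,-7.7,0.01],[0.15,0.016,-0.093,-7.7,0.01],[0.19,0.016,-0.093,-7.7,0.01],[0.23,0.016,-0.093,-7.7,0.01],[0.25,0.016,-0.093,-7.7,0.01]]
  ]
}}

```text
t: 12.55
position: [0.5933, -0.06, 0.2011]
orientation: [[-0.117, 0.993, -0.004], [0.993, 0.117, 0.0], [0.0, -0.004, -1.0]]
wrist_force: [1.5, -0.1, -1.0]
opening: 0.215
finger_force: 59.5
```

Request:
{"name": "arm_command", "arguments": {
  "rows": [
    [[0.01,0,0,0,0.01],[0.01,0,0,0,0.01],[0.01,0,0,0,0.01],[0.01,0,0,0,0.01]]
  ]
}}

```text
t: 12.88
position: [0.5931, -0.0536, 0.2016]
orientation: [[-0.115, 0.993, -0.003], [0.993, 0.115, -0.001], [-0.001, -0.003, -1.0]]
wrist_force: [-0.7, -0.5, -1.0]
opening: 0.214
finger_force: 59.5
```

```bash
cat >> h.py <<'E'
def look(p):
    """rod line, stone slope, brass eyelet in s-frame from wrist picture"""
    S=(cloud(p)-E0)@np.stack([SX,SY,EZ],1); im=p["image"].astype(int)
    t=w2s(bot.get_state()["position"]); R=bot.get_state()["orientation"]
    hsv=cv2.cvtColor(p["image"],cv2.COLOR_RGB2HSV)
    b=(hsv[...,0]>15)&(hsv[...,0]<32)&(hsv[...,1]>120)&(S[...,2]>.17)&(S[...,2]<.25)&(abs(S[...,0]-.165)<.02)&(abs(S[...,1])<.03)
    if b.sum()>20: print("brass",b.sum(),"min",np.round(np.percentile(S[b],1,axis=0),4),"max",np.round(np.percentile(S[b],99,axis=0),4))
    rel=S-t; m=(abs(rel[...,1])<.016)&(rel[...,0]>.012)&(rel[...,0]<.32)&(abs(rel[...,2]-np.tan(np.radians(10))*rel[...,0])<.055+.1*rel[...,0])
    for a in np.arange(.02,.31,.02):
        k=m&(abs(rel[...,0]-a)<.005)
        if k.sum()>2:
            zz=rel[k]; top=zz[zz[:,2]>np.percentile(zz[:,2],30)] ; print("relx",round(a,3),"n",k.sum(),"s: y %.4f z %.4f"%(np.median(top[:,1])+t[1],np.median(top[:,2])+t[2]))
    print("tcp s",np.round(t,4))
E
python3 - <<'E'
from h import *
st();p=cam("wrist");save(p,"w7.png");look(p)
E
```

```text
t 12.88 pos [ 0.5931 -0.0536  0.2016] F [-0.7 -0.5 -1. ] M [-0.12  0.03  0.05] op 0.214 ff 59.5
relx 0.02 n 1094 s: y 0.0021 z 0.2171
relx 0.04 n 944 s: y 0.0021 z 0.2070
relx 0.06 n 1032 s: y 0.0021 z 0.2070
relx 0.08 n 1198 s: y 0.0025 z 0.2070
relx 0.1 n 1356 s: y 0.0024 z 0.2069
relx 0.12 n 115 s: y 0.0024 z 0.2040
tcp s [-0.2002  0.0011  0.2018]
```

View pics/w7.png

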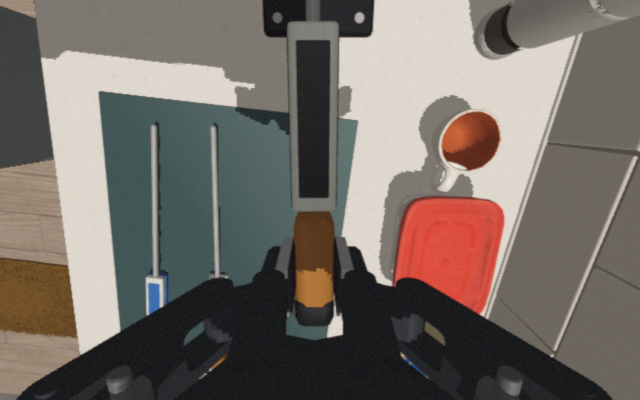

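```bash
cat >> h.py <<'E'
def brass(n):
    p=cam(n);S=(cloud(p)-E0)@np.stack([SX,SY,EZ],1)
    hsv=cv2.cvtColor(p["image"],cv2.COLOR_RGB2HSV)
    b=(hsv[...,0]>12)&(hsv[...,0]<34)&(hsv[...,1]>100)&(S[...,2]>.16)&(S[...,2]<.25)&(abs(S[...,0]-.165)<.03)&(abs(S[...,1])<.04)
    if b.sum()>3:
        v,u=np.nonzero(b);print(n,"brass",b.sum(),"px mid",(u.min()+u.max())/2,(v.min()+v.max())/2,"exp px",proj(p,s2w(.1656,0,.2)),"s min",np.round(S[b].min(0),4),"max",np.round(S[b].max(0),4))
    return p,S
E
python3 - <<'E'
from h import *
out=[]
for n in ["scene","side"]:
    p,S=brass(n)
    for x in [.02,.05,.08,.10]:
        k=(abs(S[...,0]-x)<.006)&(abs(S[...,1])<.02)&(abs(S[...,2]-.2)<.02)
        if k.sum(): print(x,k.sum(),np.median(S[k],0),proj(p,s2w(x,.0023,.202)))
    c=proj(p,s2w(.12,0,.2)).astype(int);out.append(cv2.resize(p["image"][c[1]-40:c[1]+40,c[0]-40:c[0]+40,::-1],(400,400),interpolation=cv2.INTER_NEAREST)); print(c)
cv2.imwrite("pics/c4.png",np.hstack(out))
E
```

```text
scene brass 65 px mid 249.0 247.5 exp px [249.11298242 248.29257935] s min [ 0.1569 -0.0138  0.1883] max [0.1721 0.012  0.2127]
0.02 10 [0.01903309 0.00351658 0.20166539] [283.04655685 205.08402554]
0.05 12 [0.04997871 0.00368191 0.20295599] [276.72300907 213.28136967]
0.08 12 [0.07970459 0.00329014 0.20157806] [270.14424825 221.80955169]
0.1 7 [0.09753812 0.00340362 0.20102219] [265.60888886 227.68883069]
[260 233]
side brass 15 px mid 318.5 143.5 exp px [317.61494154 143.47082113] s min [ 0.1519 -0.0108  0.1895] max [0.1684 0.0081 0.2121]
0.08 3 [0.08554101 0.00035694 0.20470325] [321.21035276 151.33534887]
[319 147]
```

View pics/c4.png

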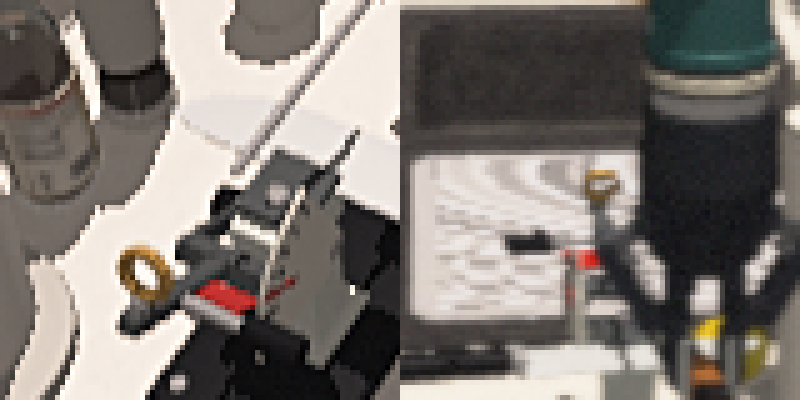

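Request:
{"name": "arm_command", "arguments": {
  "rows": [
    [[0,0.0045,0,0,0.01],[0.02,0.0045,0,0,0.01],[0.045,0.0045,0,0,0.01],[0.045,0.0045,0,0,0.01],[0.045,0.0045,0,0,0.01]]
  ]
}}

```text
t: 13.45
position: [0.5934, -0.0048, 0.2032]
orientation: [[-0.12, 0.993, 0.001], [0.993, 0.12, 0.001], [0.001, 0.001, -1.0]]
wrist_force: [0.3, -0.4, -0.9]
opening: 0.215
finger_force: 59.5
```

```bash
cat >> h.py <<'E'
def rodeye():
    s=st();print("tcp s",np.round(w2s(s["position"]),4))
    p,S=brass("scene")
    for x in [.06,.08,.10,.12,.14,.15]:
        k=(abs(S[...,0]-x)<.005)&(abs(S[...,1])<.02)&(abs(S[...,2]-.2)<.02)
        if k.sum(): print(x,k.sum(),np.median(S[k],0))
    return p
E
python3 - <<'E'
from h import *
rodeye()
E
```

```text
t 13.45 pos [ 0.5934 -0.0048  0.2032] F [ 0.3 -0.4 -0.9] M [-0.09  0.01 -0.03] op 0.215 ff 59.5
tcp s [-0.1512 -0.0048  0.2032]
scene brass 65 px mid 249.0 247.5 exp px [249.11298242 248.29257935] s min [ 0.1577 -0.0132  0.1894] max [0.1705 0.012  0.2137]
0.06 10 [ 0.06081958 -0.00118961  0.203173  ]
0.08 11 [ 0.07932829 -0.00130974  0.20354614]
0.1 7 [ 0.09988956 -0.00095385  0.20360894]
0.12 11 [ 0.11857082 -0.00027815  0.20361566]
0.14 11 [ 0.14132521 -0.00079889  0.20312453]
0.15 3 [ 0.14647179 -0.00149419  0.20329222]
```

Request:
{"name": "arm_command", "arguments": {
  "rows": [
    [[0,0,0.0015,0,0.01],[0.01,0,0.0015,0,0.01],[0.02,0,0.0015,0,0.01],[0.03,0,0.0015,0,0.01],[0.038,0,0.0015,0,0.01],[0.038,0,0.0015,0,0.01]]
  ]
}}

```text
t: 14.0
position: [0.5883, 0.0351, 0.2018]
orientation: [[-0.122, 0.993, 0.0], [0.993, 0.122, 0.002], [0.002, 0.001, -1.0]]
wrist_force: [0.3, -1.0, -1.5]
opening: 0.22
finger_force: 59.5
```

Run:
```python
from h import *
p=rodeye()
c=proj(p,s2w(.16,0,.2)).astype(int);a=cv2.resize(p["image"][c[1]-30:c[1]+30,c[0]-30:c[0]+30,::-1],(400,400),interpolation=2)
p=cam("side");c=proj(p,s2w(.16,0,.2)).astype(int);b=cv2.resize(p["image"][c[1]-30:c[1]+30,c[0]-30:c[0]+30,::-1],(400,400),interpolation=2)
cv2.imwrite("pics/c5.png",np.hstack([a,b]))
```

```text
t 14.0 pos [0.5883 0.0351 0.2018] F [ 0.3 -1.  -1.5] M [-0.02 -0.02  0.04] op 0.22 ff 59.5
tcp s [-0.111  -0.0044  0.2018]
scene brass 64 px mid 249.0 247.5 exp px [249.11298242 248.29257935] s min [ 0.1548 -0.0133  0.1892] max [0.1733 0.0129 0.2131]
0.06 9 [ 0.05990292 -0.00055091  0.20325786]
0.08 11 [ 0.07977377 -0.00061169  0.20303968]
0.1 9 [ 0.1004153 -0.0006561  0.202343 ]
0.12 9 [ 0.12150058 -0.00089401  0.20241699]
0.14 11 [ 0.13952602 -0.00020471  0.20206436]
0.15 10 [0.15006986 0.0008483  0.20244181]
```

View pics/c5.png

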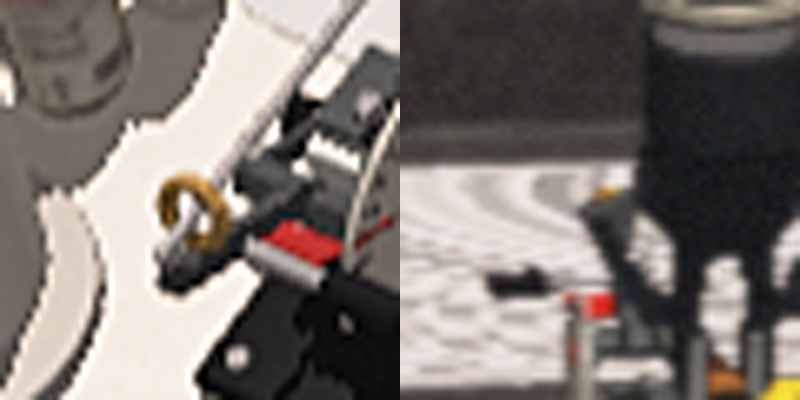

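Request:
{"name": "arm_command", "arguments": {
  "rows": [
    [[0,0,0.012,0.2,0.01],[0.001,0,0.024,0.2,0.01],[0.002,0,0.036,0.2,0.01],[0.004,0,0.046,0.2,0.01],[0.004,0,0.046,0.2,0.01],[0.004,0,0.046,0.2,0.01]]
  ]
}}

```text
t: 14.6
position: [0.5878, 0.0354, 0.1543]
orientation: [[-0.114, 0.994, -0.002], [0.994, 0.114, 0.0], [0.0, -0.002, -1.0]]
wrist_force: [-0.4, -0.2, 0.3]
opening: 0.222
finger_force: 59.5
```

Run:
```python
from h import *
p=rodeye();look(cam("wrist"))
```

```text
t 14.6 pos [0.5878 0.0354 0.1543] F [-0.4 -0.2  0.3] M [ 0.28  0.02 -0.  ] op 0.222 ff 59.5
tcp s [-0.1106 -0.0039  0.1543]
scene brass 58 px mid 249.0 247.5 exp px [249.11298242 248.29257935] s min [ 0.1584 -0.0142  0.1895] max [0.171  0.0118 0.2148]
0.06 6 [ 0.06092001 -0.00272864  0.18148808]
0.08 10 [ 0.08056231 -0.00215527  0.18289081]
0.1 7 [ 0.10000179 -0.00153259  0.18716686]
0.12 10 [ 0.11920314 -0.00161193  0.18930912]
0.14 8 [ 0.14043603 -0.00250037  0.19205065]
0.15 5 [ 0.14897221 -0.00156609  0.19364657]
relx 0.02 n 998 s: y -0.0034 z 0.1736
relx 0.04 n 983 s: y -0.0034 z 0.1661
relx 0.06 n 1183 s: y -0.0035 z 0.1691
relx 0.08 n 1454 s: y -0.0032 z 0.1721
relx 0.1 n 1776 s: y -0.0033 z 0.1750
relx 0.12 n 114 s: y -0.0192 z 0.1310
tcp s [-0.1107 -0.0044  0.1554]
```

Request:
{"name": "arm_command", "arguments": {
  "rows": [
    [[0.003,0,0.01,0,0.01],[0.006,0,0.02,0,0.01],[0.01,0,0.03,0,0.01],[0.0145,0,0.04,0,0.01],[0.0145,0,0.04,0,0.01],[0.0145,0,0.04,0,0.01]]
  ]
}}

```text
t: 15.2
position: [0.586, 0.0509, 0.1146]
orientation: [[-0.115, 0.993, -0.001], [0.993, 0.115, 0.001], [0.001, -0.001, -1.0]]
wrist_force: [0.1, 0.2, -0.0]
opening: 0.217
finger_force: 59.2
```

```bash
cat >> h.py <<'E'
def slope(p,full=True):
    """slope of the stone top face, height of underside over the edge, contact x on stone"""
    S=(cloud(p)-E0)@np.stack([SX,SY,EZ],1); t=w2s(bot.get_state()["position"]); rel=S-t
    m=(abs(rel[...,1])<.010)&(rel[...,0]>.033)&(rel[...,0]<.095)&(rel[...,2]>-.005)&(rel[...,2]<.06)
    Q=S[m];A=np.c_[Q[:,0],np.ones(len(Q))];k=np.ones(len(Q),bool)
    for _ in range(4):
        c=np.linalg.lstsq(A[k],Q[k,2],rcond=None)[0];e=Q[:,2]-A@c;k=abs(e)<max(.0012,1.5*np.std(e[k]))
    a=np.arctan(c[0]);u0=c[1]-.014/np.cos(a)   # underside height at x=0
    # grip/stone step: nearest to the tool point of the top plane
    xs=S[...,0][(abs(rel[...,1])<.006)&(abs(S[...,2]-c[0]*S[...,0]-c[1])<.002)&(rel[...,0]<.08)]
    b=np.percentile(xs,0.5); O=(b+.014*np.sin(a)) # underside origin x
    w=Q[k];print("slope %.2f  gap over edge %.4f  origin x %.4f  contact stone-x %.4f  y %.4f"%(np.degrees(a),u0-.130,O,-O/np.cos(a),np.median(w[:,1])),"tcp s",np.round(t,4))
E
python3 - <<'E'
from h import *
p=rodeye();q=cam("wrist");save(q,"w8.png");slope(q)
E
```

```text
t 15.2 pos [0.586  0.0509 0.1146] F [ 0.1  0.2 -0. ] M [0.47 0.1  0.12] op 0.217 ff 59.2
tcp s [-0.095  -0.004   0.1146]
scene brass 59 px mid 249.0 247.5 exp px [249.11298242 248.29257935] s min [ 0.1573 -0.0138  0.1912] max [0.1721 0.0121 0.2129]
0.12 6 [ 0.12063026 -0.00337299  0.18130221]
0.14 8 [ 0.14093966 -0.00127475  0.18833372]
0.15 4 [ 0.14601346 -0.00181907  0.19002075]
slope 17.51  gap over edge 0.0047  origin x -0.0637  contact stone-x 0.0668  y -0.0040 tcp s [-0.0958 -0.0044  0.1154]
```

View pics/w8.png

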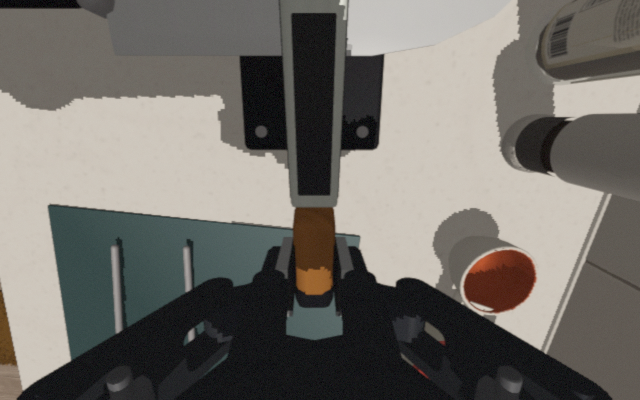

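Request:
{"name": "arm_command", "arguments": {
  "rows": [
    [[-0.002,0,0.002,0,0.01],[-0.002,0,0.004,0,0.01],[-0.002,0,0.005,0,0.01],[-0.002,0,0.005,0,0.01],[-0.002,0,0.005,0,0.01]]
  ]
}}

```text
t: 15.72
position: [0.5868, 0.0475, 0.1105]
orientation: [[-0.113, 0.994, -0.0], [0.994, 0.113, -0.0], [-0.0, -0.0, -1.0]]
wrist_force: [-0.1, 0.3, 0.4]
opening: 0.22
finger_force: 59.2
```

Run:
```python
from h import *
for i in range(3): st();q=cam("wrist");slope(q)
```

```text
t 15.72 pos [0.5868 0.0475 0.1105] F [-0.1  0.3  0.4] M [0.44 0.07 0.11] op 0.22 ff 59.2
slope 18.18  gap over edge 0.0022  origin x -0.0664  contact stone-x 0.0699  y -0.0041 tcp s [-0.0985 -0.0043  0.1105]
t 15.77 pos [0.5868 0.0474 0.1105] F [ 0.2 -0.6  0.5] M [0.4  0.11 0.15] op 0.217 ff 59.2
slope 18.15  gap over edge 0.0022  origin x -0.0666  contact stone-x 0.0701  y -0.0041 tcp s [-0.0985 -0.0043  0.1105]
t 15.82 pos [0.5868 0.0474 0.1105] F [-1.  -1.   0.3] M [0.41 0.03 0.12] op 0.222 ff 59.2
slope 18.22  gap over edge 0.0023  origin x -0.0666  contact stone-x 0.0701  y -0.0041 tcp s [-0.0985 -0.0043  0.1105]
```

Request:
{"name": "arm_command", "arguments": {
  "rows": [
    [[0,0,0.0015,0,0.01],[0,0,0.0015,0,0.01],[0,0,0.0015,0,0.01]]
  ]
}}

```text
t: 16.12
position: [0.5869, 0.0477, 0.1092]
orientation: [[-0.114, 0.994, 0.0], [0.994, 0.114, -0.0], [-0.0, 0.0, -1.0]]
wrist_force: [-1.3, -0.4, 2.7]
opening: 0.218
finger_force: 59.7
```

Run:
```python
from h import *
for i in range(3): st();q=cam("wrist");slope(q)
```

```text
t 16.12 pos [0.5869 0.0477 0.1092] F [-1.3 -0.4  2.7] M [0.5  0.18 0.14] op 0.218 ff 59.7
slope 18.51  gap over edge 0.0014  origin x -0.0662  contact stone-x 0.0699  y -0.0043 tcp s [-0.0983 -0.0045  0.1092]
t 16.17 pos [0.587  0.0477 0.1092] F [-0.4 -1.2  1.5] M [0.5  0.18 0.12] op 0.217 ff 59.7
slope 18.53  gap over edge 0.0014  origin x -0.0662  contact stone-x 0.0698  y -0.0042 tcp s [-0.0982 -0.0045  0.1091]
t 16.22 pos [0.5869 0.0478 0.1091] F [-0.7 -0.   3.4] M [0.56 0.18 0.18] op 0.214 ff 59.7
slope 18.52  gap over edge 0.0014  origin x -0.0662  contact stone-x 0.0698  y -0.0043 tcp s [-0.0982 -0.0045  0.1091]
```

Request:
{"name": "arm_command", "arguments": {
  "rows": [
    [[0,0,0.001,0,0.01],[0,0,0.001,0,0.01],[0,0,0.001,0,0.01]]
  ]
}}

```text
t: 16.52
position: [0.5869, 0.0478, 0.1082]
orientation: [[-0.114, 0.994, 0.0], [0.994, 0.114, -0.0], [-0.0, 0.0, -1.0]]
wrist_force: [-0.8, 0.0, 5.2]
opening: 0.217
finger_force: 59.9
```

Run:
```python
from h import *
for i in range(3): st();q=cam("wrist");slope(q)
rodeye()
```

```text
t 16.52 pos [0.5869 0.0478 0.1082] F [-0.8  0.   5.2] M [0.46 0.25 0.06] op 0.217 ff 59.9
slope 19.02  gap over edge 0.0012  origin x -0.0659  contact stone-x 0.0697  y -0.0043 tcp s [-0.0983 -0.0045  0.1082]
t 16.57 pos [0.5869 0.0477 0.1082] F [-1.3 -0.3  5.1] M [0.41 0.25 0.11] op 0.22 ff 59.9
slope 18.98  gap over edge 0.0013  origin x -0.0660  contact stone-x 0.0698  y -0.0043 tcp s [-0.0982 -0.0045  0.1082]
t 16.62 pos [0.5869 0.0478 0.1082] F [-0.3 -0.7  4.9] M [0.47 0.25 0.08] op 0.222 ff 59.8
slope 18.99  gap over edge 0.0012  origin x -0.0660  contact stone-x 0.0698  y -0.0043 tcp s [-0.0982 -0.0045  0.1082]
t 16.67 pos [0.5869 0.0478 0.1082] F [-1.1  0.2  5.2] M [0.44 0.24 0.13] op 0.217 ff 59.8
tcp s [-0.0982 -0.0045  0.1082]
scene brass 59 px mid 249.0 247.5 exp px [249.11298242 248.29257935] s min [ 0.1583 -0.0133  0.1882] max [0.1721 0.0117 0.2129]
0.12 7 [ 0.12021884 -0.00322815  0.18192432]
0.14 7 [ 0.13972288 -0.00274676  0.18817815]
0.15 6 [ 0.1464885  -0.00307152  0.19069884]
```

Request:
{"name": "arm_command", "arguments": {
  "rows": [
    [[0,0,-0.0006,0,0.01],[0.003,0,-0.0016,0,0.01],[0.006,0,-0.0027,0,0.01],[0.009,0,-0.0037,0,0.01],[0.012,0,-0.0047,0,0.01],[0.015,0,-0.0058,0,0.01],[0.015,0,-0.0058,0,0.01]]
  ]
}}

```text
t: 17.3
position: [0.5851, 0.0632, 0.114]
orientation: [[-0.114, 0.993, 0.0], [0.993, 0.114, -0.0], [-0.0, 0.0, -1.0]]
wrist_force: [0.0, -4.2, 3.0]
opening: 0.223
finger_force: 59.6
```

Run:
```python
from h import *
for i in range(3): st();q=cam("wrist");slope(q)
```

```text
t 17.3 pos [0.5851 0.0632 0.114 ] F [ 0.  -4.2  3. ] M [-0.43  0.07  0.1 ] op 0.223 ff 59.6
slope 18.61  gap over edge 0.0012  origin x -0.0504  contact stone-x 0.0532  y -0.0042 tcp s [-0.0827 -0.0045  0.114 ]
t 17.35 pos [0.5851 0.0632 0.114 ] F [-0.3 -2.5  3.1] M [-0.39  0.1   0.  ] op 0.219 ff 59.6
slope 18.69  gap over edge 0.0013  origin x -0.0506  contact stone-x 0.0534  y -0.0043 tcp s [-0.0827 -0.0044  0.1139]
t 17.4 pos [0.5851 0.0632 0.1139] F [ 0.1 -3.9  4.6] M [-0.33  0.08  0.08] op 0.219 ff 59.6
slope 18.68  gap over edge 0.0012  origin x -0.0503  contact stone-x 0.0531  y -0.0042 tcp s [-0.0827 -0.0045  0.1139]
```

Request:
{"name": "arm_command", "arguments": {
  "rows": [
    [[0.003,0,-0.001,0,0.01],[0.006,0,-0.002,0,0.01],[0.009,0,-0.003,0,0.01],[0.012,0,-0.004,0,0.01],[0.015,0,-0.005,0,0.01],[0.018,0,-0.006,0,0.01],[0.018,0,-0.006,0,0.01]]
  ]
}}

```text
t: 18.03
position: [0.583, 0.0805, 0.1199]
orientation: [[-0.114, 0.993, -0.0], [0.993, 0.114, -0.001], [-0.001, -0.0, -1.0]]
wrist_force: [-1.2, -4.6, 4.5]
opening: 0.214
finger_force: 59.6
```

Run:
```python
from h import *
for i in range(3): st();q=cam("wrist");slope(q)
```

```text
t 18.03 pos [0.583  0.0805 0.1199] F [-1.2 -4.6  4.5] M [-0.56  0.11  0.07] op 0.214 ff 59.6
slope 18.61  gap over edge 0.0012  origin x -0.0331  contact stone-x 0.0349  y -0.0041 tcp s [-0.0652 -0.0044  0.1199]
t 18.08 pos [0.583  0.0806 0.1199] F [ 0.2 -4.4  4.5] M [-0.53  0.12  0.1 ] op 0.216 ff 59.7
slope 18.61  gap over edge 0.0012  origin x -0.0331  contact stone-x 0.0349  y -0.0042 tcp s [-0.0652 -0.0044  0.1199]
t 18.13 pos [0.583  0.0806 0.1199] F [-0.4 -4.9  5.2] M [-0.5   0.16  0.09] op 0.219 ff 59.7
slope 18.61  gap over edge 0.0012  origin x -0.0330  contact stone-x 0.0349  y -0.0042 tcp s [-0.0652 -0.0044  0.1199]
```

Request:
{"name": "arm_command", "arguments": {
  "rows": [
    [[0.003,0,-0.0011,0,0.01],[0.006,0,-0.0021,0,0.01],[0.009,0,-0.0031,0,0.01],[0.012,0,-0.0042,0,0.01],[0.015,0,-0.0052,0,0.01],[0.018,0,-0.0063,0,0.01],[0.018,0,-0.0063,0,0.01]]
  ]
}}

```text
t: 18.77
position: [0.5808, 0.0986, 0.126]
orientation: [[-0.114, 0.993, -0.0], [0.993, 0.114, -0.0], [-0.0, -0.0, -1.0]]
wrist_force: [-0.9, -3.8, 4.5]
opening: 0.217
finger_force: 59.6
```

Run:
```python
from h import *
for i in range(2): st();q=cam("wrist");slope(q)
```

```text
t 18.77 pos [0.5808 0.0986 0.126 ] F [-0.9 -3.8  4.5] M [-0.51  0.12  0.09] op 0.217 ff 59.6
slope 18.60  gap over edge 0.0011  origin x -0.0148  contact stone-x 0.0157  y -0.0041 tcp s [-0.047  -0.0043  0.126 ]
t 18.82 pos [0.5808 0.0986 0.126 ] F [-1.  -3.9  4.6] M [-0.52  0.17  0.12] op 0.216 ff 59.6
slope 18.56  gap over edge 0.0011  origin x -0.0149  contact stone-x 0.0157  y -0.0041 tcp s [-0.047  -0.0043  0.126 ]
```

Request:
{"name": "arm_command", "arguments": {
  "rows": [
    [[-0.003,0,0.001,0,0.01],[-0.006,0,0.002,0,0.01],[-0.009,0,0.003,0,0.01],[-0.012,0,0.004,0,0.01],[-0.015,0,0.005,0,0.01],[-0.018,0,0.006,0,0.01],[-0.018,0,0.006,0,0.01]]
  ]
}}

```text
t: 19.45
position: [0.5841, 0.0833, 0.1205]
orientation: [[-0.114, 0.993, 0.003], [0.993, 0.114, 0.005], [0.004, 0.003, -1.0]]
wrist_force: [0.4, 0.4, 4.5]
opening: 0.217
finger_force: 59.8
```

Run:
```python
from h import *
for i in range(2): st();q=cam("wrist");slope(q)
```

```text
t 19.45 pos [0.5841 0.0833 0.1205] F [0.4 0.4 4.5] M [ 0.54 -0.08 -0.01] op 0.217 ff 59.8
slope 18.86  gap over edge 0.0012  origin x -0.0305  contact stone-x 0.0322  y -0.0058 tcp s [-0.0626 -0.0059  0.1206]
t 19.5 pos [0.5841 0.0833 0.1206] F [1.3 0.9 4.5] M [ 0.6 -0.1 -0. ] op 0.214 ff 59.7
slope 18.87  gap over edge 0.0013  origin x -0.0303  contact stone-x 0.0320  y -0.0055 tcp s [-0.0628 -0.0057  0.1205]
```

Request:
{"name": "arm_command", "arguments": {
  "rows": [
    [[-0.003,0,0.001,0,0.01],[-0.006,0,0.002,0,0.01],[-0.009,0,0.003,0,0.01],[-0.012,0,0.0041,0,0.01],[-0.015,0,0.0051,0,0.01],[-0.0185,0,0.0063,0,0.01],[-0.0185,0,0.0063,0,0.01]]
  ]
}}

```text
t: 20.13
position: [0.5849, 0.0606, 0.1132]
orientation: [[-0.112, 0.994, -0.001], [0.994, 0.112, -0.001], [-0.001, -0.001, -1.0]]
wrist_force: [0.2, 0.6, 3.2]
opening: 0.216
finger_force: 59.7
```

Request:
{"name": "arm_command", "arguments": {
  "rows": [
    [[-0.003,0,0.001,0,0.01],[-0.006,0,0.002,0,0.01],[-0.009,0,0.003,0,0.01],[-0.012,0,0.0041,0,0.01],[-0.015,0,0.0051,0,0.01],[-0.0185,0,0.0063,0,0.01],[-0.0185,0,0.0063,0,0.01]]
  ]
}}

```text
t: 20.72
position: [0.5871, 0.0423, 0.107]
orientation: [[-0.113, 0.994, -0.001], [0.994, 0.113, -0.001], [-0.001, -0.001, -1.0]]
wrist_force: [0.2, -1.0, 3.4]
opening: 0.215
finger_force: 59.6
```

Run:
```python
from h import *
for i in range(2): st();q=cam("wrist");slope(q)
```

```text
t 20.72 pos [0.5871 0.0423 0.107 ] F [ 0.2 -1.   3.4] M [ 0.27 -0.05 -0.05] op 0.215 ff 59.6
slope 18.73  gap over edge 0.0014  origin x -0.0714  contact stone-x 0.0754  y -0.0039 tcp s [-0.1036 -0.004   0.1071]
t 20.77 pos [0.5871 0.0423 0.1071] F [ 0.  -1.4  2. ] M [ 0.17 -0.1   0.05] op 0.215 ff 59.6
slope 18.66  gap over edge 0.0013  origin x -0.0714  contact stone-x 0.0754  y -0.0039 tcp s [-0.1036 -0.004   0.1071]
```

Request:
{"name": "arm_command", "arguments": {
  "rows": [
    [[-0.001,0,-0.005,0,0.01],[-0.003,0,-0.013,0,0.01],[-0.006,0,-0.026,0,0.01],[-0.008,0,-0.039,0,0.01],[-0.01,0,-0.052,0,0.01],[-0.011,0,-0.065,0,0.01],[-0.012,0,-0.077,0,0.01],[-0.012,0,-0.077,0,0.01]]
  ]
}}

```text
t: 21.48
position: [0.5901, 0.0316, 0.1876]
orientation: [[-0.115, 0.993, 0.005], [0.993, 0.115, -0.001], [-0.001, 0.004, -1.0]]
wrist_force: [-0.3, -1.1, -2.0]
opening: 0.213
finger_force: 58.8
```

Run:
```python
from h import *
q=cam("wrist");slope(q);rodeye()
```

```text
slope 3.64  gap over edge 0.0555  origin x -0.0888  contact stone-x 0.0890  y -0.0049 tcp s [-0.1145 -0.0051  0.1863]
t 21.53 pos [0.5894 0.0317 0.1863] F [-0.4 -0.5 -2.5] M [-0.4   0.1   0.17] op 0.216 ff 58.8
tcp s [-0.1145 -0.0051  0.1863]
scene brass 61 px mid 249.0 247.5 exp px [249.11298242 248.29257935] s min [ 0.1542 -0.0141  0.1879] max [0.171  0.0122 0.2151]
0.06 10 [ 0.05896167 -0.0029244   0.19794709]
0.08 10 [ 0.08175193 -0.002237    0.19936045]
0.1 9 [ 0.10126938 -0.00221998  0.20001803]
0.12 8 [ 0.12089217 -0.00282688  0.20186194]
0.14 10 [ 0.14129711 -0.00275808  0.20343132]
0.15 9 [ 0.15072846 -0.00175738  0.20415513]
```

Request:
{"name": "arm_command", "arguments": {
  "rows": [
    [[0,0,-0.008,0,0.01],[0,0,-0.015,0,0.01],[0,0,-0.0185,0,0.01],[0,0,-0.0185,0,0.01]]
  ]
}}

```text
t: 21.92
position: [0.5892, 0.0319, 0.2038]
orientation: [[-0.114, 0.993, 0.001], [0.993, 0.114, -0.0], [-0.0, 0.001, -1.0]]
wrist_force: [-0.0, -1.1, -3.1]
opening: 0.218
finger_force: 58.7
```

Run:
```python
from h import *
q=cam("wrist");slope(q);rodeye()
```

```text
slope 0.26  gap over edge 0.0648  origin x -0.0902  contact stone-x 0.0902  y -0.0045 tcp s [-0.1142 -0.0046  0.2033]
t 21.97 pos [0.5889 0.0319 0.2033] F [ 0.  -1.1 -4.3] M [-0.53 -0.07  0.  ] op 0.221 ff 58.7
tcp s [-0.1142 -0.0046  0.2033]
scene brass 61 px mid 249.0 247.5 exp px [249.11298242 248.29257935] s min [ 0.1543 -0.0136  0.1876] max [0.1771 0.0117 0.2129]
0.06 9 [ 0.05935144 -0.00232663  0.20466185]
0.08 8 [ 0.0806529  -0.00289472  0.20382264]
0.1 10 [ 0.10037867 -0.00263551  0.20374827]
0.12 10 [ 0.12017913 -0.0023629   0.20452346]
0.14 11 [ 0.1402358  -0.00267309  0.20413204]
0.15 10 [ 0.14971082 -0.00237208  0.20449038]
```

Request:
{"name": "arm_command", "arguments": {
  "rows": [
    [[0,0,0.002,0,0.01],[-0.02,0,0.002,0,0.01],[-0.05,0,0.002,0,0.01],[-0.09,0,0.002,0,0.01],[-0.13,-0.01,0.002,0,0.01],[-0.17,-0.02,0.002,0,0.01],[-0.21,-0.03,0.002,0,0.01],[-0.25,-0.04,0.002,0,0.01]]
  ]
}}

```text
t: 22.68
position: [0.5774, -0.2224, 0.2008]
orientation: [[-0.114, 0.994, 0.001], [0.994, 0.114, 0.001], [0.001, 0.001, -1.0]]
wrist_force: [0.8, -0.1, -1.6]
opening: 0.22
finger_force: 58.9
```

Request:
{"name": "arm_command", "arguments": {
  "rows": [
    [[-0.04,-0.012,0,3,0.01],[-0.0875,-0.012,0.04,7.5,0.01],[-0.0875,-0.012,0.08,7.5,0.01],[-0.0875,-0.012,0.1,7.5,0.01],[-0.0875,-0.012,0.1,7.5,0.01],[-0.0875,-0.012,0.1,7.5,0.01]]
  ]
}}

```text
t: 23.18
position: [0.5742, -0.3082, 0.0991]
orientation: [[0.017, 1.0, -0.004], [1.0, -0.017, 0.003], [0.003, -0.004, -1.0]]
wrist_force: [0.5, 0.1, -1.4]
opening: 0.216
finger_force: 59.0
```

Run:
```python
from h import *
s=st();go([.5745,-.309,.03],89)
p=cam("wrist");save(p,"w9.png");
p=cam("scene")
for q in ["medium","fine"]:
    stone(p,q)
    r=bot.regions_of(p,"stone_"+q)
```

```text
t 23.18 pos [ 0.5742 -0.3082  0.0991] F [ 0.5  0.1 -1.4] M [-0.05 -0.05  0.03] op 0.216 ff 59.0
shift [-0.001   0.0006  0.0691] psi 89.01 turn 0.01
medium score 0.79 cap end [ 0.4023 -0.3592] tip [ 0.4074 -0.0192] len 0.34 dir deg 89.15 origin by cap [ 0.4032 -0.2992] by tip [ 0.4033 -0.2941] tip_of [ 0.403  -0.2882  0.003 ]
fine score 0.86 cap end [ 0.4922 -0.3523] tip [ 0.4794 -0.182 ] len 0.1709 dir deg 94.29 origin by cap [ 0.4877 -0.2925] by tip [ 0.5    -0.4562] tip_of [ 0.4858 -0.2902  0.003 ]
```

View pics/w9.png

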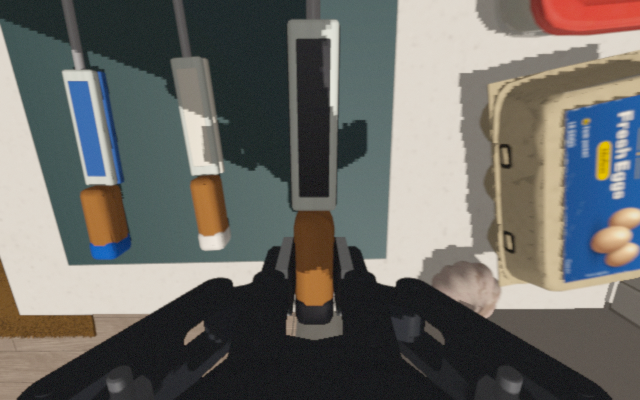

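Request:
{"name": "arm_command", "arguments": {
  "rows": [
    [[0,0,0.03,0,0.01],[0,0,0.06,0,0.01],[0,0,0.075,0,0.01],[0,0,0.083,0,0.01],[0,0,0.0855,0,0.01],[0,0,0.0855,0,0.01],[0,0,0.0855,0,0.01]]
  ]
}}

```text
t: 24.17
position: [0.5764, -0.3096, 0.0166]
orientation: [[0.017, 1.0, 0.002], [1.0, -0.017, -0.001], [-0.001, 0.002, -1.0]]
wrist_force: [0.3, 0.4, -1.4]
opening: 0.218
finger_force: 59.1
```

Request:
{"name": "arm_command", "arguments": {
  "rows": [
    [[0,0,0,0,0.02],[0,0,0,0,0.03],[0,0,0,0,0.045],[0,0,0,0,0.045],[0,0,-0.03,0,0.045],[0,0,-0.07,0,0.045],[0,0,-0.1,0,0.045],[0,0,-0.13,0,0.045]]
  ]
}}

```text
t: 24.83
position: [0.5756, -0.3094, 0.1475]
orientation: [[0.017, 1.0, 0.001], [1.0, -0.017, -0.0], [-0.0, 0.001, -1.0]]
wrist_force: [0.3, -0.1, -0.5]
opening: 0.524
finger_force: 0.0
```

```bash
cat >> h.py <<'E'
def near(p,q):
    """stone pose from depth in wrist view: axis line and grip/stone step"""
    r=bot.regions_of(p,"stone_"+q)[0];P=cloud(p);X=P[r["pixels"]&(P[...,2]>.012)&(P[...,2]<.036)]
    B=X[(X[:,2]>.014)&(X[:,2]<.021)]; c=np.median(B,0);m=np.linalg.norm(B[:,:2]-c[:2],axis=1)<.06;B=B[m]
    rc=cv2.minAreaRect((B[:,:2]*1000).astype(np.float32)); 
    _,_,V=np.linalg.svd(B[:,:2]-B[:,:2].mean(0),full_matrices=False);d=V[0]*np.sign(V[0][1])
    n=np.array([-d[1],d[0]]);w=(B[:,:2]-c[:2])@n;mid=np.mean(np.percentile(w,[2,98]))
    t=(B[:,:2]-c[:2])@d;c2=c[:2]+mid*n
    G=X[X[:,2]>.024]; tg=(G[:,:2]-c[:2])@d
    o=np.percentile(t,1);og=np.percentile(tg,99) if len(tg)>10 else np.nan
    O=c2+(o+(og if og==og else o))/2*d
    print(q,round(r["score"],2),"rect",np.round(rc[1],1),"dir",round(np.degrees(np.arctan2(d[1],d[0])),2),"stone len %.4f"%(np.percentile(t,99)-o),"step by stone",np.round(c2+o*d,4),"by grip",np.round(c2+og*d,4),"GRASP",np.round(O-.022*d,4),"z",np.round(np.median(B[:,2]),4))
E
python3 - <<'E'
from h import *
s=st();p=cam("wrist");save(p,"w10.png")
for q in ["coarse","medium","fine"]:
    try: near(p,q)
    except Exception as e: print(q,e)
E
```

```text
t 24.83 pos [ 0.5756 -0.3094  0.1475] F [ 0.3 -0.1 -0.5] M [-0.03  0.03  0.04] op 0.524 ff 0.0
coarse 0.65 rect [116.8  21.7] dir 89.15 stone len 0.1083 step by stone [ 0.576  -0.2854] by grip [ 0.576  -0.2869] GRASP [ 0.5757 -0.3082] z 0.0177
medium 0.64 rect [119.3  22.8] dir 89.27 stone len 0.1099 step by stone [ 0.4035 -0.2934] by grip [ 0.4036 -0.2884] GRASP [ 0.4033 -0.3129] z 0.0176
fine 0.92 rect [ 22.5 119.1] dir 93.11 stone len 0.1069 step by stone [ 0.4879 -0.2816] by grip [ 0.4879 -0.2818] GRASP [ 0.4891 -0.3037] z 0.0177
```

Request:
{"name": "arm_command", "arguments": {
  "rows": [
    [[-0.0045,-0.172,0,0,0.045],[-0.0045,-0.172,0,0,0.045],[-0.0045,-0.172,0,0,0.045],[-0.0045,-0.172,0,0,0.045],[-0.0045,-0.172,0,0,0.045],[-0.0045,-0.172,0,0,0.045]]
  ]
}}

```text
t: 25.53
position: [0.3975, -0.3105, 0.1437]
orientation: [[0.02, 1.0, -0.007], [1.0, -0.02, 0.002], [0.002, -0.007, -1.0]]
wrist_force: [0.7, -0.7, -0.4]
opening: 0.528
finger_force: 0.0
```

Run:
```python
from h import *
s=st();p=cam("wrist");save(p,"w11.png")
near(p,"medium");near(p,"fine")
go([.4033,-.311,.01],88.9)
```

```text
t 25.53 pos [ 0.3975 -0.3105  0.1437] F [ 0.7 -0.7 -0.4] M [-0.01 -0.03 -0.04] op 0.528 ff 0.0
medium 0.84 rect [117.6  21.8] dir 88.71 stone len 0.1086 step by stone [ 0.4025 -0.2867] by grip [ 0.4025 -0.2886] GRASP [ 0.402  -0.3097] z 0.0177
fine 0.85 rect [ 22.5 119.1] dir 92.23 stone len 0.1065 step by stone [ 0.4862 -0.2817] by grip [ 0.4862 -0.2818] GRASP [ 0.487  -0.3038] z 0.0178
shift [-1.000e-04 -1.900e-03  1.352e-01] psi 89.08 turn 0.18
```

Request:
{"name": "arm_command", "arguments": {
  "rows": [
    [[0,-0.0025,0.04,0.3,0.045],[0,-0.0025,0.08,0.3,0.045],[0,-0.0025,0.11,0.3,0.045],[0,-0.0025,0.125,0.3,0.045],[0,-0.0025,0.133,0.3,0.045],[0,-0.0025,0.135,0.3,0.045],[0,-0.0025,0.135,0.3,0.045]]
  ]
}}

```text
t: 26.27
position: [0.4023, -0.3107, 0.0101]
orientation: [[0.021, 1.0, 0.001], [1.0, -0.021, 0.0], [0.0, 0.001, -1.0]]
wrist_force: [0.5, 0.8, 0.2]
opening: 0.526
finger_force: 0.0
```

Request:
{"name": "arm_command", "arguments": {
  "rows": [
    [[0,0,0,0,0.04],[0,0,0,0,0.03],[0,0,0,0,0.02],[0,0,0,0,0.01],[0,0,0,0,0.01],[0,0,0,0,0.01],[0,0,0,0,0.01]]
  ]
}}

```text
t: 26.85
position: [0.4017, -0.3115, 0.0118]
orientation: [[0.023, 1.0, 0.002], [1.0, -0.023, -0.001], [-0.001, 0.002, -1.0]]
wrist_force: [-0.4, 0.7, 5.8]
opening: 0.215
finger_force: 59.5
```

Request:
{"name": "arm_command", "arguments": {
  "rows": [
    [[0,0,-0.02,0,0.01],[0,0,-0.06,0,0.01],[0,0,-0.1,0,0.01],[0,0,-0.14,0,0.01],[0,0,-0.18,0,0.01],[0,0,-0.19,0,0.01],[0,0,-0.19,0,0.01],[0,0,-0.19,0,0.01]]
  ]
}}

```text
t: 27.52
position: [0.4001, -0.3112, 0.2007]
orientation: [[0.023, 1.0, 0.0], [1.0, -0.023, -0.001], [-0.001, 0.0, -1.0]]
wrist_force: [-0.2, -0.4, -2.2]
opening: 0.217
finger_force: 59.1
```

Run:
```python
from h import *
s=st();p=cam("wrist");save(p,"w12.png")
P=cloud(p);t=np.array(s["position"]);R=np.array(s["orientation"]);rel=(P-t)@R
for a in np.arange(.016,.13,.006):
    k=(abs(rel[...,1])<.02)&(abs(rel[...,0]-a)<.002)&(abs(rel[...,2])<.04)
    if k.sum()>5: print(round(a,3),k.sum(),"y",np.round(np.percentile(rel[k][:,1],[3,97]),4),"h",np.round(-np.median(rel[k][:,2]),4))
go(s2w(-.2,-.0045,.2015),96.5)
```

```text
t 27.52 pos [ 0.4001 -0.3112  0.2007] F [-0.2 -0.4 -2.2] M [-0.04  0.04  0.06] op 0.217 ff 59.1
0.016 332 y [-0.0101  0.0087] h 0.0171
0.022 570 y [-0.0089  0.0073] h 0.0132
0.028 348 y [-0.0113  0.01  ] h 0.0056
0.034 363 y [-0.0112  0.0098] h 0.0061
0.04 371 y [-0.011   0.0102] h 0.006
0.046 407 y [-0.0114  0.0101] h 0.006
0.052 407 y [-0.0113  0.01  ] h 0.006
0.058 422 y [-0.0112  0.0098] h 0.006
0.064 440 y [-0.011   0.0102] h 0.006
0.07 449 y [-0.0114  0.01  ] h 0.006
0.076 491 y [-0.0113  0.01  ] h 0.006
0.082 473 y [-0.0111  0.0103] h 0.0061
0.088 508 y [-0.0109  0.0101] h 0.0061
0.094 533 y [-0.0113  0.01  ] h 0.0061
0.1 541 y [-0.0111  0.0103] h 0.0059
0.106 546 y [-0.011   0.0101] h 0.0057
0.112 151 y [-0.003   0.0026] h 0.003
0.118 28 y [-0.0029  0.0025] h 0.003
shift [ 0.2618  0.1936 -0.0023] psi 88.71 turn -7.79
```

Request:
{"name": "arm_command", "arguments": {
  "rows": [
    [[0.03,0.025,0,-3,0.01],[0.06,0.05,0,-7.8,0.01],[0.09,0.075,0,-7.8,0.01],[0.12,0.1,0,-7.8,0.01],[0.15,0.125,0,-7.8,0.01],[0.18,0.15,0,-7.8,0.01],[0.21,0.175,0,-7.8,0.01],[0.24,0.194,0,-7.8,0.01]]
  ]
}}

```text
t: 28.23
position: [0.6003, -0.0735, 0.1973]
orientation: [[-0.114, 0.993, -0.004], [0.993, 0.114, 0.001], [0.001, -0.004, -1.0]]
wrist_force: [0.6, -0.6, -1.2]
opening: 0.218
finger_force: 59.0
```

Request:
{"name": "arm_command", "arguments": {
  "rows": [
    [[0.015,0,0,0,0.01],[0.03,0,0,0,0.01],[0.05,0,0,0,0.01],[0.05,0,0,0,0.01],[0.05,0,0,0,0.01]]
  ]
}}

```text
t: 28.65
position: [0.5926, -0.0241, 0.1979]
orientation: [[-0.118, 0.993, -0.005], [0.993, 0.118, 0.0], [0.001, -0.005, -1.0]]
wrist_force: [0.7, -1.2, -1.0]
opening: 0.215
finger_force: 59.1
```

Run:
```python
from h import *
rodeye();go(s2w(-.111,-.0044,.2005),96.6)
```

```text
t 28.65 pos [ 0.5926 -0.0241  0.1979] F [ 0.7 -1.2 -1. ] M [-0.11  0.02  0.01] op 0.215 ff 59.1
tcp s [-0.1703 -0.0018  0.1979]
scene brass 64 px mid 249.0 247.5 exp px [249.11298242 248.29257935] s min [ 0.1574 -0.0138  0.1894] max [0.1705 0.0126 0.2148]
0.06 6 [ 0.05889481 -0.00086887  0.1996344 ]
0.08 12 [ 0.08010566 -0.0009868   0.198514  ]
0.1 10 [ 0.10036233 -0.00042125  0.19908885]
0.12 10 [1.19661806e-01 1.55376293e-04 2.00248307e-01]
shift [ 0.061   0.0024 -0.0023] psi 96.6 turn 0.0
```

Request:
{"name": "arm_command", "arguments": {
  "rows": [
    [[0,0.001,-0.002,0,0.01],[0.01,0.001,-0.002,0,0.01],[0.01,0.001,-0.002,0,0.01]]
  ]
}}

```text
t: 28.95
position: [0.5941, -0.0143, 0.2023]
orientation: [[-0.114, 0.994, -0.0], [0.994, 0.114, 0.001], [0.001, 0.0, -1.0]]
wrist_force: [0.2, 1.5, -1.6]
opening: 0.22
finger_force: 59.1
```

Run:
```python
from h import *
rodeye();go(s2w(-.111,-.0044,.2005),96.6)
```

```text
t 28.95 pos [ 0.5941 -0.0143  0.2023] F [ 0.2  1.5 -1.6] M [ 0.03  0.01 -0.05] op 0.22 ff 59.1
tcp s [-0.1607 -0.0044  0.2023]
scene brass 65 px mid 249.0 247.5 exp px [249.11298242 248.29257935] s min [ 0.1578 -0.0144  0.1892] max [0.1704 0.0117 0.2137]
0.06 7 [ 0.06092351 -0.00420872  0.20374433]
0.08 10 [ 0.08004818 -0.0036639   0.20272916]
0.1 11 [ 0.10040585 -0.00410997  0.20388283]
0.12 9 [ 0.11964823 -0.00428819  0.20341191]
0.14 4 [ 0.13725258 -0.00476208  0.20443931]
shift [ 0.0501 -0.0001  0.002 ] psi 96.57 turn -0.03
```

Request:
{"name": "arm_command", "arguments": {
  "rows": [
    [[0,-0.003,0.002,0,0.01],[0,-0.003,0.002,0,0.01],[0.01,-0.003,0.002,0,0.01],[0.02,-0.003,0.002,0,0.01],[0.03,-0.003,0.002,0,0.01],[0.04,-0.003,0.002,0,0.01],[0.048,-0.003,0.002,0,0.01],[0.048,-0.003,0.002,0,0.01]]
  ]
}}

```text
t: 29.67
position: [0.5854, 0.0355, 0.2008]
orientation: [[-0.118, 0.993, 0.001], [0.993, 0.118, 0.002], [0.002, 0.001, -1.0]]
wrist_force: [0.1, 0.6, -0.4]
opening: 0.218
finger_force: 59.1
```

Run:
```python
from h import *
p=rodeye();go(s2w(-.0985,-.003,.1105),96.6)
c=proj(p,s2w(.16,0,.2)).astype(int);cv2.imwrite("pics/c6.png",cv2.resize(p["image"][c[1]-25:c[1]+25,c[0]-25:c[0]+25,::-1],(300,300),interpolation=2))
```

```text
t 29.67 pos [0.5854 0.0355 0.2008] F [ 0.1  0.6 -0.4] M [-0.06  0.03  0.03] op 0.218 ff 59.1
tcp s [-0.1102 -0.0016  0.2008]
scene brass 64 px mid 249.0 247.5 exp px [249.11298242 248.29257935] s min [ 0.1535 -0.0147  0.1902] max [0.1715 0.0118 0.2124]
0.06 10 [ 5.94855993e-02 -1.16338592e-04  2.01459815e-01]
0.08 10 [ 0.07926464 -0.00078086  0.20123616]
0.1 7 [1.00283693e-01 8.96867432e-05 2.04244050e-01]
0.12 10 [ 1.20159028e-01 -1.81459350e-04  2.02460341e-01]
0.14 10 [ 0.14059979 -0.00050661  0.20282256]
0.15 10 [1.50269743e-01 1.82598217e-06 2.02656615e-01]
shift [0.0133 0.0014 0.0902] psi 96.72 turn 0.12
```

View pics/c6.png

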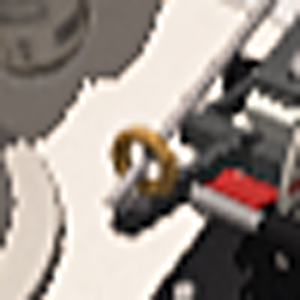

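Request:
{"name": "arm_command", "arguments": {
  "rows": [
    [[0,0,0.012,0.1,0.01],[0.001,0.001,0.024,0.1,0.01],[0.002,0.001,0.037,0.1,0.01],[0.004,0.001,0.05,0.1,0.01],[0.006,0.001,0.062,0.1,0.01],[0.009,0.001,0.074,0.1,0.01],[0.0125,0.001,0.086,0.1,0.01],[0.0125,0.001,0.086,0.1,0.01]]
  ]
}}

```text
t: 30.38
position: [0.5835, 0.0452, 0.1116]
orientation: [[-0.113, 0.994, -0.005], [0.994, 0.113, 0.0], [0.001, -0.004, -1.0]]
wrist_force: [-0.5, 0.2, 0.4]
opening: 0.217
finger_force: 59.1
```

Run:
```python
from h import *
p=rodeye();q=cam("wrist");slope(q);go(s2w(-.0985,-.003,.1105),96.6)
```

```text
t 30.38 pos [0.5835 0.0452 0.1116] F [-0.5  0.2  0.4] M [ 0.41  0.01 -0.03] op 0.217 ff 59.1
tcp s [-0.1004 -0.0008  0.1116]
scene brass 59 px mid 249.0 247.5 exp px [249.11298242 248.29257935] s min [ 0.1589 -0.0143  0.1895] max [0.1707 0.0127 0.2124]
0.12 5 [ 0.11932177 -0.00157615  0.18212636]
0.14 7 [ 0.14130998 -0.00108067  0.18904009]
0.15 6 [ 0.14726    -0.00087101  0.18973507]
slope 17.43  gap over edge 0.0048  origin x -0.0696  contact stone-x 0.0729  y -0.0016 tcp s [-0.1009 -0.0019  0.1137]
shift [0.0024 0.0011 0.0032] psi 96.54 turn -0.06
```

Request:
{"name": "arm_command", "arguments": {
  "rows": [
    [[0.001,0,0.002,0,0.01],[0.001,0,0.004,0,0.01],[0.001,0,0.0055,0,0.01],[0.001,0,0.0065,0,0.01],[0.001,0,0.007,0,0.01],[0.001,0,0.007,0,0.01],[0.001,0,0.007,0,0.01]]
  ]
}}

```text
t: 31.07
position: [0.5856, 0.0454, 0.1077]
orientation: [[-0.112, 0.994, 0.001], [0.994, 0.112, 0.0], [0.0, 0.001, -1.0]]
wrist_force: [-0.5, 0.4, 1.4]
opening: 0.218
finger_force: 59.1
```

Run:
```python
from h import *
for i in range(2): st();q=cam("wrist");slope(q)
```

```text
t 31.07 pos [0.5856 0.0454 0.1077] F [-0.5  0.4  1.4] M [ 0.57 -0.05 -0.02] op 0.218 ff 59.1
slope 18.41  gap over edge 0.0015  origin x -0.0691  contact stone-x 0.0728  y -0.0028 tcp s [-0.1005 -0.0029  0.1077]
t 31.12 pos [0.5856 0.0454 0.1077] F [0.7 0.9 1.6] M [ 0.55  0.01 -0.04] op 0.222 ff 59.1
slope 18.44  gap over edge 0.0015  origin x -0.0690  contact stone-x 0.0727  y -0.0027 tcp s [-0.1005 -0.0029  0.1077]
```

Request:
{"name": "arm_command", "arguments": {
  "rows": [
    [[0,0,0.0008,0,0.01],[0,0,0.0008,0,0.01],[0.003,0,-0.0002,0,0.01],[0.006,0,-0.0012,0,0.01],[0.009,0,-0.0022,0,0.01],[0.012,0,-0.0032,0,0.01],[0.015,0,-0.0042,0,0.01],[0.015,0,-0.0042,0,0.01]]
  ]
}}

```text
t: 31.83
position: [0.5836, 0.0594, 0.112]
orientation: [[-0.112, 0.994, -0.0], [0.994, 0.112, -0.002], [-0.002, -0.0, -1.0]]
wrist_force: [-0.2, -5.4, 4.8]
opening: 0.219
finger_force: 59.6
```

Run:
```python
from h import *
for i in range(2): st();q=cam("wrist");slope(q)
```

```text
t 31.83 pos [0.5836 0.0594 0.112 ] F [-0.2 -5.4  4.8] M [-0.39  0.05  0.03] op 0.219 ff 59.6
slope 18.51  gap over edge 0.0012  origin x -0.0549  contact stone-x 0.0579  y -0.0024 tcp s [-0.0863 -0.0025  0.1119]
t 31.88 pos [0.5836 0.0594 0.1119] F [-0.8 -4.6  5.1] M [-0.41  0.03  0.01] op 0.215 ff 59.7
slope 18.55  gap over edge 0.0012  origin x -0.0548  contact stone-x 0.0578  y -0.0023 tcp s [-0.0863 -0.0025  0.1119]
```

Request:
{"name": "arm_command", "arguments": {
  "rows": [
    [[0.003,0,-0.0011,0,0.01],[0.006,0,-0.0021,0,0.01],[0.009,0,-0.0031,0,0.01],[0.012,0,-0.0041,0,0.01],[0.015,0,-0.0052,0,0.01],[0.018,0,-0.0062,0,0.01],[0.02,0,-0.0069,0,0.01],[0.02,0,-0.0069,0,0.01]]
  ]
}}

```text
t: 32.6
position: [0.5813, 0.0794, 0.1187]
orientation: [[-0.112, 0.994, -0.0], [0.994, 0.112, -0.001], [-0.001, -0.0, -1.0]]
wrist_force: [0.4, -5.9, 5.2]
opening: 0.218
finger_force: 59.6
```

Run:
```python
from h import *
for i in range(2): st();q=cam("wrist");slope(q)
```

```text
t 32.6 pos [0.5813 0.0794 0.1187] F [ 0.4 -5.9  5.2] M [-0.44 -0.01  0.02] op 0.218 ff 59.6
slope 18.52  gap over edge 0.0012  origin x -0.0347  contact stone-x 0.0366  y -0.0024 tcp s [-0.0662 -0.0026  0.1187]
t 32.65 pos [0.5813 0.0794 0.1187] F [-0.6 -5.4  6. ] M [-0.47  0.02  0.04] op 0.215 ff 59.6
slope 18.53  gap over edge 0.0012  origin x -0.0348  contact stone-x 0.0367  y -0.0025 tcp s [-0.0662 -0.0026  0.1187]
```

Request:
{"name": "arm_command", "arguments": {
  "rows": [
    [[0.003,0,-0.0011,0,0.01],[0.006,0,-0.0021,0,0.01],[0.009,0,-0.0031,0,0.01],[0.012,0,-0.0042,0,0.01],[0.015,0,-0.0052,0,0.01],[0.018,0,-0.0062,0,0.01],[0.02,0,-0.0069,0,0.01],[0.02,0,-0.0069,0,0.01]]
  ]
}}

```text
t: 33.37
position: [0.579, 0.0997, 0.1255]
orientation: [[-0.112, 0.994, -0.0], [0.994, 0.112, -0.001], [-0.001, -0.0, -1.0]]
wrist_force: [1.3, -3.8, 5.2]
opening: 0.219
finger_force: 59.6
```

Run:
```python
from h import *
for i in range(2): st();q=cam("wrist");slope(q)
```

```text
t 33.37 pos [0.579  0.0997 0.1255] F [ 1.3 -3.8  5.2] M [-0.48  0.07  0.02] op 0.219 ff 59.6
slope 18.45  gap over edge 0.0012  origin x -0.0144  contact stone-x 0.0152  y -0.0025 tcp s [-0.0458 -0.0027  0.1255]
t 33.42 pos [0.579  0.0997 0.1255] F [ 0.3 -4.3  5.1] M [-0.45  0.05 -0.03] op 0.224 ff 59.6
slope 18.47  gap over edge 0.0012  origin x -0.0144  contact stone-x 0.0152  y -0.0025 tcp s [-0.0458 -0.0026  0.1255]
```

Request:
{"name": "arm_command", "arguments": {
  "rows": [
    [[-0.003,0,0.001,0,0.01],[-0.006,0,0.002,0,0.01],[-0.009,0,0.003,0,0.01],[-0.012,0,0.004,0,0.01],[-0.015,0,0.005,0,0.01],[-0.018,0,0.006,0,0.01],[-0.018,0,0.006,0,0.01]]
  ]
}}

```text
t: 34.05
position: [0.5822, 0.0854, 0.1204]
orientation: [[-0.113, 0.994, 0.003], [0.994, 0.113, 0.005], [0.005, 0.004, -1.0]]
wrist_force: [-0.5, -0.4, 8.0]
opening: 0.218
finger_force: 60.0
```

Run:
```python
from h import *
for i in range(2): st();q=cam("wrist");slope(q)
```

```text
t 34.05 pos [0.5822 0.0854 0.1204] F [-0.5 -0.4  8. ] M [ 0.53  0.02 -0.01] op 0.218 ff 60.0
slope 18.68  gap over edge 0.0011  origin x -0.0289  contact stone-x 0.0305  y -0.0039 tcp s [-0.0602 -0.0042  0.1205]
t 34.1 pos [0.5822 0.0855 0.1205] F [0.2 0.7 7. ] M [ 0.57  0.05 -0.03] op 0.216 ff 59.9
slope 18.66  gap over edge 0.0011  origin x -0.0286  contact stone-x 0.0302  y -0.0039 tcp s [-0.0603 -0.0042  0.1205]
```

Request:
{"name": "arm_command", "arguments": {
  "rows": [
    [[-0.003,0,0.001,0,0.01],[-0.006,0,0.002,0,0.01],[-0.009,0,0.003,0,0.01],[-0.012,0,0.0041,0,0.01],[-0.015,0,0.0051,0,0.01],[-0.0185,0,0.0063,0,0.01],[-0.0185,0,0.0063,0,0.01]]
  ]
}}

```text
t: 34.73
position: [0.5843, 0.0669, 0.1139]
orientation: [[-0.113, 0.994, 0.003], [0.994, 0.113, 0.005], [0.005, 0.004, -1.0]]
wrist_force: [0.3, -0.2, 6.8]
opening: 0.22
finger_force: 59.9
```

Request:
{"name": "arm_command", "arguments": {
  "rows": [
    [[-0.003,0,0.001,0,0.01],[-0.006,0,0.002,0,0.01],[-0.009,0,0.003,0,0.01],[-0.012,0,0.0041,0,0.01],[-0.015,0,0.0051,0,0.01],[-0.0185,0,0.0063,0,0.01],[-0.0185,0,0.0063,0,0.01]]
  ]
}}

```text
t: 35.32
position: [0.5861, 0.0483, 0.1074]
orientation: [[-0.113, 0.994, 0.003], [0.994, 0.113, 0.005], [0.004, 0.003, -1.0]]
wrist_force: [0.1, 0.1, 5.3]
opening: 0.218
finger_force: 59.9
```

Run:
```python
from h import *
for i in range(2): st();q=cam("wrist");slope(q)
```

```text
t 35.32 pos [0.5861 0.0483 0.1074] F [0.1 0.1 5.3] M [ 0.67  0.02 -0.03] op 0.218 ff 59.9
slope 18.94  gap over edge 0.0012  origin x -0.0663  contact stone-x 0.0700  y -0.0035 tcp s [-0.0976 -0.0038  0.1075]
t 35.37 pos [0.5862 0.0483 0.1075] F [-0.4 -0.6  5.7] M [ 0.64 -0.01 -0.02] op 0.213 ff 59.8
slope 18.94  gap over edge 0.0012  origin x -0.0661  contact stone-x 0.0699  y -0.0035 tcp s [-0.0976 -0.0038  0.1075]
```

Request:
{"name": "arm_command", "arguments": {
  "rows": [
    [[-0.001,0,-0.005,0,0.01],[-0.003,0,-0.013,0,0.01],[-0.006,0,-0.026,0,0.01],[-0.008,0,-0.039,0,0.01],[-0.01,0,-0.052,0,0.01],[-0.012,0,-0.065,0,0.01],[-0.013,0,-0.077,0,0.01],[-0.013,0,-0.077,0,0.01]]
  ]
}}

```text
t: 36.08
position: [0.5884, 0.0319, 0.187]
orientation: [[-0.112, 0.994, 0.005], [0.994, 0.112, -0.0], [-0.001, 0.005, -1.0]]
wrist_force: [0.2, -0.9, -2.4]
opening: 0.22
finger_force: 58.8
```

Request:
{"name": "arm_command", "arguments": {
  "rows": [
    [[0,0,-0.008,0,0.01],[0,0,-0.015,0,0.01],[0,0,-0.018,0,0.01],[0,0,-0.018,0,0.01]]
  ]
}}

```text
t: 36.42
position: [0.587, 0.0325, 0.2025]
orientation: [[-0.112, 0.994, 0.001], [0.994, 0.112, -0.0], [-0.0, 0.001, -1.0]]
wrist_force: [0.8, 0.1, -2.8]
opening: 0.217
finger_force: 58.7
```

Run:
```python
from h import *
q=cam("wrist");slope(q);rodeye()
p=cam("scene");near_=[stone(p,"fine"),stone(p,"coarse")]
```

```text
slope 0.30  gap over edge 0.0647  origin x -0.0900  contact stone-x 0.0900  y -0.0026 tcp s [-0.1133 -0.0026  0.202 ]
t 36.47 pos [0.5868 0.0325 0.202 ] F [ 0.3 -1.7 -2. ] M [-0.53 -0.12 -0.04] op 0.22 ff 58.7
tcp s [-0.1133 -0.0026  0.202 ]
scene brass 61 px mid 249.0 247.5 exp px [249.11298242 248.29257935] s min [ 0.1545 -0.0141  0.189 ] max [0.1729 0.0121 0.2145]
0.06 8 [ 0.06113772 -0.00129518  0.20340647]
0.08 10 [ 0.07978999 -0.00157704  0.20401985]
0.1 11 [ 0.09982253 -0.0008467   0.20451379]
0.12 10 [ 0.12147583 -0.00117389  0.2045365 ]
0.14 12 [ 0.13913917 -0.00106943  0.20389319]
0.15 10 [ 0.14920628 -0.00187833  0.20358164]
fine score 0.87 cap end [ 0.4783 -0.3147] tip [0.4603 0.026 ] len 0.3411 dir deg 93.02 origin by cap [ 0.4751 -0.2547] by tip [ 0.4748 -0.2486] tip_of [0.6581 0.4044 0.003 ]
coarse score 0.88 cap end [ 0.577  -0.3595] tip [ 0.5718 -0.1877] len 0.1719 dir deg 91.74 origin by cap [ 0.5752 -0.2995] by tip [ 0.5801 -0.4626] tip_of [ 0.5722 -0.289   0.003 ]
```

Request:
{"name": "arm_command", "arguments": {
  "rows": [
    [[0,0,0.002,0,0.01],[-0.02,0,0.002,0,0.01],[-0.05,0,0.002,0,0.01],[-0.09,0,0.002,0,0.01],[-0.12,-0.02,0.002,0,0.01],[-0.15,-0.05,0.002,0,0.01],[-0.18,-0.08,0.002,0,0.01],[-0.21,-0.11,0.002,0,0.01]]
  ]
}}

```text
t: 37.43
position: [0.5017, -0.1875, 0.1998]
orientation: [[-0.113, 0.994, 0.001], [0.994, 0.113, 0.001], [0.001, 0.001, -1.0]]
wrist_force: [1.1, -0.1, -1.8]
opening: 0.218
finger_force: 58.9
```

Request:
{"name": "arm_command", "arguments": {
  "rows": [
    [[-0.03,-0.03,0,3,0.01],[-0.06,-0.06,0,7.6,0.01],[-0.09,-0.09,0,7.6,0.01],[-0.11,-0.112,0.02,7.6,0.01],[-0.11,-0.112,0.06,7.6,0.01],[-0.11,-0.112,0.1,7.6,0.01],[-0.11,-0.112,0.1,7.6,0.01],[-0.11,-0.112,0.1,7.6,0.01]]
  ]
}}

```text
t: 38.1
position: [0.4027, -0.3073, 0.0986]
orientation: [[0.02, 1.0, -0.003], [1.0, -0.02, 0.003], [0.003, -0.003, -1.0]]
wrist_force: [-0.3, -0.3, 0.1]
opening: 0.214
finger_force: 59.1
```

Run:
```python
from h import *
s=st();p=cam("wrist");save(p,"w13.png");near(p,"fine")
go([.402,-.31,.0135],89)
m=bot.regions_of(p,"mat")
```

```text
t 38.1 pos [ 0.4027 -0.3073  0.0986] F [-0.3 -0.3  0.1] M [-0.04 -0.05 -0.05] op 0.214 ff 59.1
fine 0.97 rect [22.7 99.2] dir 92.01 stone len 0.0874 step by stone [ 0.4767 -0.2513] by grip [ 0.4765 -0.2452] GRASP [ 0.4773 -0.2703] z 0.0179
shift [-0.0016 -0.0036  0.088 ] psi 88.93 turn -0.07
```

View pics/w13.png

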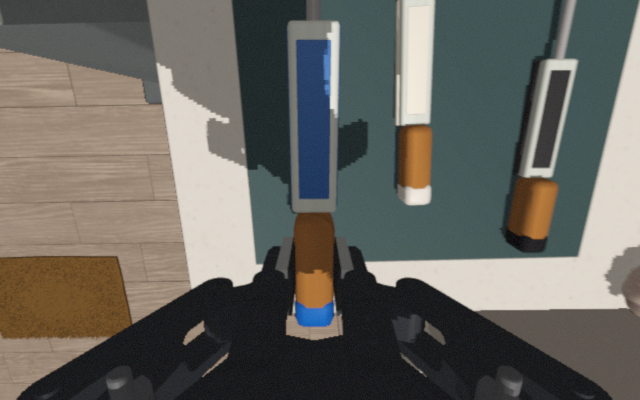

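Request:
{"name": "arm_command", "arguments": {
  "rows": [
    [[0,-0.001,0.03,0,0.01],[0,-0.001,0.06,0,0.01],[0,-0.001,0.077,0,0.01],[0,-0.001,0.086,0,0.01],[0,-0.001,0.0885,0,0.01],[0,-0.001,0.0885,0,0.01],[0,-0.001,0.0885,0,0.01]]
  ]
}}

```text
t: 38.83
position: [0.4041, -0.3091, 0.0131]
orientation: [[0.02, 1.0, 0.003], [1.0, -0.02, -0.002], [-0.002, 0.003, -1.0]]
wrist_force: [1.2, -0.9, -0.6]
opening: 0.219
finger_force: 59.3
```

Request:
{"name": "arm_command", "arguments": {
  "rows": [
    [[0,0,0,0,0.02],[0,0,0,0,0.03],[0,0,0,0,0.045],[0,0,0,0,0.045],[0,0,-0.03,0,0.045],[0,0,-0.07,0,0.045],[0,0,-0.1,0,0.045],[0,0,-0.13,0,0.045]]
  ]
}}

```text
t: 39.5
position: [0.4021, -0.3085, 0.143]
orientation: [[0.02, 1.0, 0.0], [1.0, -0.02, 0.0], [0.0, 0.0, -1.0]]
wrist_force: [0.6, -0.7, -0.4]
opening: 0.527
finger_force: 0.0
```

Run:
```python
from h import *
s=st();p=cam("wrist");save(p,"w14.png");near(p,"fine");near(p,"medium")
go([.4773,-.2715,.01],92)
```

```text
t 39.5 pos [ 0.4021 -0.3085  0.143 ] F [ 0.6 -0.7 -0.4] M [ 0.01 -0.01  0.02] op 0.527 ff 0.0
fine 0.83 rect [ 22.7 109.7] dir 92.1 stone len 0.0938 step by stone [ 0.4768 -0.2461] by grip [ 0.4767 -0.2455] GRASP [ 0.4775 -0.2678] z 0.0178
medium 0.75 rect [117.4  22. ] dir 88.92 stone len 0.1090 step by stone [ 0.4035 -0.2858] by grip [ 0.4035 -0.2868] GRASP [ 0.4031 -0.3083] z 0.0177
shift [0.0402 0.0722 0.1338] psi 88.79 turn -3.21
```

Request:
{"name": "arm_command", "arguments": {
  "rows": [
    [[0.042,0.075,0,-3.9,0.045],[0.042,0.075,0,-3.9,0.045],[0.042,0.075,0,-3.9,0.045],[0.042,0.075,0,-3.9,0.045],[0.042,0.075,0,-3.9,0.045],[0.042,0.075,0,-3.9,0.045]]
  ]
}}

```text
t: 40.15
position: [0.476, -0.2686, 0.1401]
orientation: [[-0.046, 0.999, -0.004], [0.999, 0.046, 0.001], [0.001, -0.004, -1.0]]
wrist_force: [0.0, -0.7, 0.5]
opening: 0.526
finger_force: 0.0
```

Run:
```python
from h import *
p=cam("wrist");p=cam("wrist");s=st();near(p,"fine")
go([.4777,-.268,.01],92.7)
```

```text
t 40.25 pos [ 0.4762 -0.269   0.1406] F [-0.4 -0.2  0.6] M [ 0.05  0.02 -0.  ] op 0.525 ff 0.0
fine 0.84 rect [ 21.6 114.7] dir 92.5 stone len 0.1074 step by stone [ 0.4773 -0.2435] by grip [ 0.4774 -0.2453] GRASP [ 0.4783 -0.2663] z 0.0177
shift [0.001  0.0015 0.1308] psi 92.62 turn -0.08
```

Request:
{"name": "arm_command", "arguments": {
  "rows": [
    [[0.001,0.0015,0.04,0,0.045],[0.001,0.0015,0.08,0,0.045],[0.001,0.0015,0.11,0,0.045],[0.001,0.0015,0.124,0,0.045],[0.001,0.0015,0.13,0,0.045],[0.001,0.0015,0.13,0,0.045],[0.001,0.0015,0.13,0,0.045]]
  ]
}}

```text
t: 40.88
position: [0.4798, -0.2675, 0.0118]
orientation: [[-0.047, 0.999, 0.0], [0.999, 0.047, -0.0], [-0.0, 0.0, -1.0]]
wrist_force: [0.3, 1.5, 1.2]
opening: 0.53
finger_force: 0.0
```

Request:
{"name": "arm_command", "arguments": {
  "rows": [
    [[0,0,0,0,0.04],[0,0,0,0,0.03],[0,0,0,0,0.02],[0,0,0,0,0.01],[0,0,0,0,0.01],[0,0,0,0,0.01],[0,0,0,0,0.01]]
  ]
}}

```text
t: 41.47
position: [0.4802, -0.2676, 0.0128]
orientation: [[-0.048, 0.999, 0.002], [0.999, 0.048, -0.001], [-0.001, 0.002, -1.0]]
wrist_force: [-0.6, 0.2, 4.8]
opening: 0.217
finger_force: 59.5
```

Request:
{"name": "arm_command", "arguments": {
  "rows": [
    [[0,0,-0.02,0,0.01],[0,0,-0.06,0,0.01],[0,0,-0.1,0,0.01],[0,0,-0.14,0,0.01],[0,0,-0.18,0,0.01],[0,0,-0.19,0,0.01],[0,0,-0.19,0,0.01],[0,0,-0.19,0,0.01]]
  ]
}}

```text
t: 42.13
position: [0.479, -0.2674, 0.2015]
orientation: [[-0.047, 0.999, 0.0], [0.999, 0.047, -0.001], [-0.001, -0.0, -1.0]]
wrist_force: [0.1, 0.9, -1.8]
opening: 0.214
finger_force: 59.1
```

Run:
```python
from h import *
p=cam("wrist");save(p,"w15.png");s=st()
P=cloud(p);t=np.array(s["position"]);R=np.array(s["orientation"]);rel=(P-t)@R
for a in np.arange(.016,.13,.012):
    k=(abs(rel[...,1])<.02)&(abs(rel[...,0]-a)<.002)&(abs(rel[...,2])<.04)
    if k.sum()>5: print(round(a,3),k.sum(),"y",np.round(np.percentile(rel[k][:,1],[3,97]),4),"h",np.round(-np.median(rel[k][:,2]),4))
go(s2w(-.18,-.003,.2005),96.5)
```

```text
t 42.18 pos [ 0.4781 -0.267   0.2002] F [ 0.7 -0.6 -1.8] M [-0.09 -0.03 -0.01] op 0.218 ff 59.1
0.016 337 y [-0.0094  0.0095] h 0.0175
0.028 353 y [-0.0106  0.0109] h 0.0059
0.04 385 y [-0.0109  0.0107] h 0.0062
0.052 394 y [-0.0105  0.0103] h 0.0063
0.064 439 y [-0.0107  0.0106] h 0.0062
0.076 489 y [-0.0109  0.0104] h 0.0062
0.088 500 y [-0.0106  0.0106] h 0.0062
0.1 540 y [-0.0108  0.0108] h 0.006
0.112 151 y [-0.003   0.0026] h 0.0035
shift [ 0.2276  0.1278 -0.0005] psi 92.71 turn -3.79
```

Request:
{"name": "arm_command", "arguments": {
  "rows": [
    [[0.03,0.025,0,-2,0.01],[0.06,0.05,0,-3.8,0.01],[0.09,0.075,0,-3.8,0.01],[0.12,0.1,0,-3.8,0.01],[0.15,0.128,0,-3.8,0.01],[0.18,0.128,0,-3.8,0.01],[0.205,0.128,0,-3.8,0.01],[0.22,0.128,0,-3.8,0.01]]
  ]
}}

```text
t: 42.85
position: [0.5952, -0.0365, 0.1983]
orientation: [[-0.119, 0.993, -0.006], [0.993, 0.119, 0.003], [0.003, -0.005, -1.0]]
wrist_force: [0.2, 0.5, -1.6]
opening: 0.216
finger_force: 59.2
```

Request:
{"name": "arm_command", "arguments": {
  "rows": [
    [[0.008,0,0,0,0.01],[0.016,0,0,0,0.01],[0.016,0,0,0,0.01],[0.016,0,0,0,0.01],[0.016,0,0,0,0.01]]
  ]
}}

```text
t: 43.27
position: [0.595, -0.0274, 0.2008]
orientation: [[-0.111, 0.994, -0.001], [0.994, 0.111, -0.001], [-0.001, -0.001, -1.0]]
wrist_force: [0.5, -0.3, -1.5]
opening: 0.214
finger_force: 59.2
```

Run:
```python
from h import *
rodeye();go(s2w(-.1115,-.003,.2008),96.6)
```

```text
t 43.27 pos [ 0.595  -0.0274  0.2008] F [ 0.5 -0.3 -1.5] M [-0.05 -0.   -0.02] op 0.214 ff 59.2
tcp s [-0.1738 -0.0037  0.2008]
scene brass 64 px mid 249.0 247.5 exp px [249.11298242 248.29257935] s min [ 0.1585 -0.0141  0.189 ] max [0.1711 0.0127 0.214 ]
0.06 10 [ 0.05788631 -0.00209098  0.20115192]
0.08 9 [ 0.07895295 -0.0019135   0.20102157]
0.1 9 [ 0.10033934 -0.00209164  0.2009176 ]
0.12 9 [ 0.12043782 -0.00436527  0.20001643]
shift [ 0.0623 -0.0012  0.0001] psi 96.38 turn -0.22
```

Request:
{"name": "arm_command", "arguments": {
  "rows": [
    [[0,-0.001,0,-0.2,0.01],[0.01,-0.001,0,-0.2,0.01],[0.022,-0.001,0,-0.2,0.01],[0.032,-0.001,0,-0.2,0.01],[0.042,-0.001,0,-0.2,0.01],[0.052,-0.001,0,-0.2,0.01],[0.062,-0.001,0,-0.2,0.01],[0.062,-0.001,0,-0.2,0.01]]
  ]
}}

```text
t: 43.98
position: [0.5867, 0.0401, 0.2017]
orientation: [[-0.122, 0.993, 0.0], [0.993, 0.122, 0.002], [0.002, 0.001, -1.0]]
wrist_force: [0.2, 0.6, -1.4]
opening: 0.218
finger_force: 59.1
```

Run:
```python
from h import *
p=rodeye();go(s2w(-.1115,-.003,.2008),96.6)
c=proj(p,s2w(.16,0,.2)).astype(int);cv2.imwrite("pics/c7.png",cv2.resize(p["image"][c[1]-25:c[1]+25,c[0]-25:c[0]+25,::-1],(300,300),interpolation=2))
```

```text
t 43.98 pos [0.5867 0.0401 0.2017] F [ 0.2  0.6 -1.4] M [ 0.03 -0.02 -0.01] op 0.218 ff 59.1
tcp s [-0.1058 -0.0034  0.2017]
scene brass 63 px mid 249.0 247.5 exp px [249.11298242 248.29257935] s min [ 0.1541 -0.0133  0.1872] max [0.1731 0.0124 0.2131]
0.06 9 [ 5.98519383e-02 -9.76303008e-05  2.01727555e-01]
0.08 11 [ 0.07887616 -0.00025824  0.20165767]
0.1 8 [0.10041529 0.00034713 0.20201484]
0.12 10 [ 1.20435579e-01 -1.45746685e-04  2.02539978e-01]
0.14 10 [0.13964128 0.00025738 0.20203475]
0.15 10 [0.14892134 0.00058205 0.20164128]
shift [-0.0039 -0.0004  0.0008] psi 96.93 turn 0.33
```

View pics/c7.png

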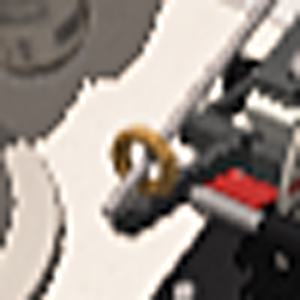

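Request:
{"name": "arm_command", "arguments": {
  "rows": [
    [[-0.002,0,0.012,0.2,0.01],[-0.002,0,0.024,0.2,0.01],[-0.001,0,0.037,0.2,0.01],[0.001,0,0.05,0.2,0.01],[0.003,0,0.062,0.2,0.01],[0.006,0,0.074,0.2,0.01],[0.009,0,0.086,0.2,0.01],[0.009,0,0.086,0.2,0.01]]
  ]
}}

```text
t: 44.7
position: [0.5846, 0.0458, 0.1126]
orientation: [[-0.114, 0.993, -0.004], [0.993, 0.114, 0.001], [0.001, -0.004, -1.0]]
wrist_force: [0.7, -0.5, 0.9]
opening: 0.219
finger_force: 58.9
```

Run:
```python
from h import *
p=rodeye();q=cam("wrist");slope(q)
```

```text
t 44.7 pos [0.5846 0.0458 0.1126] F [ 0.7 -0.5  0.9] M [ 0.44 -0.01 -0.14] op 0.219 ff 58.9
tcp s [-0.0999 -0.002   0.1126]
scene brass 58 px mid 249.0 247.5 exp px [249.11298242 248.29257935] s min [ 0.1585 -0.0141  0.1907] max [0.1708 0.0123 0.2132]
0.12 6 [ 0.11891988 -0.00149547  0.18118424]
0.14 10 [ 0.14046717 -0.00078552  0.18772296]
0.15 5 [ 0.14806345 -0.00156399  0.19081178]
slope 17.49  gap over edge 0.0047  origin x -0.0688  contact stone-x 0.0721  y -0.0028 tcp s [-0.1005 -0.0032  0.1147]
```

Request:
{"name": "arm_command", "arguments": {
  "rows": [
    [[0.001,0,0.002,0,0.01],[0.001,0,0.004,0,0.01],[0.001,0,0.0055,0,0.01],[0.001,0,0.0065,0,0.01],[0.001,0,0.0075,0,0.01],[0.001,0,0.0075,0,0.01],[0.001,0,0.0075,0,0.01]]
  ]
}}

```text
t: 45.38
position: [0.5862, 0.0464, 0.1085]
orientation: [[-0.114, 0.993, 0.001], [0.993, 0.114, 0.0], [0.0, 0.001, -1.0]]
wrist_force: [-2.1, 0.3, 5.2]
opening: 0.22
finger_force: 59.5
```

Run:
```python
from h import *
for i in range(2): st();q=cam("wrist");slope(q)
```

```text
t 45.38 pos [0.5862 0.0464 0.1085] F [-2.1  0.3  5.2] M [0.67 0.33 0.12] op 0.22 ff 59.5
slope 18.65  gap over edge 0.0013  origin x -0.0676  contact stone-x 0.0713  y -0.0033 tcp s [-0.0995 -0.0036  0.1085]
t 45.43 pos [0.5862 0.0464 0.1085] F [-1.3  0.1  5.2] M [0.65 0.3  0.17] op 0.216 ff 59.5
slope 18.62  gap over edge 0.0012  origin x -0.0676  contact stone-x 0.0713  y -0.0034 tcp s [-0.0995 -0.0036  0.1084]
```

Request:
{"name": "arm_command", "arguments": {
  "rows": [
    [[0,0,-0.0003,0,0.01],[0.003,0,-0.0013,0,0.01],[0.006,0,-0.0023,0,0.01],[0.009,0,-0.0033,0,0.01],[0.012,0,-0.0043,0,0.01],[0.015,0,-0.0053,0,0.01],[0.015,0,-0.0053,0,0.01]]
  ]
}}

```text
t: 46.07
position: [0.5845, 0.0606, 0.1134]
orientation: [[-0.114, 0.994, 0.0], [0.994, 0.114, -0.001], [-0.001, 0.0, -1.0]]
wrist_force: [0.6, -3.7, 3.2]
opening: 0.217
finger_force: 59.3
```

Run:
```python
from h import *
for i in range(2): st();q=cam("wrist");slope(q)
```

```text
t 46.07 pos [0.5845 0.0606 0.1134] F [ 0.6 -3.7  3.2] M [-0.37  0.06  0.06] op 0.217 ff 59.3
slope 18.52  gap over edge 0.0012  origin x -0.0534  contact stone-x 0.0563  y -0.0033 tcp s [-0.0852 -0.0036  0.1134]
t 46.12 pos [0.5845 0.0606 0.1134] F [ 0.1 -4.   4.7] M [-0.39  0.1  -0.  ] op 0.214 ff 59.3
slope 18.53  gap over edge 0.0012  origin x -0.0534  contact stone-x 0.0563  y -0.0034 tcp s [-0.0852 -0.0036  0.1134]
```

Request:
{"name": "arm_command", "arguments": {
  "rows": [
    [[0.003,0,-0.0011,0,0.01],[0.006,0,-0.0021,0,0.01],[0.009,0,-0.0031,0,0.01],[0.012,0,-0.0041,0,0.01],[0.015,0,-0.0052,0,0.01],[0.018,0,-0.0062,0,0.01],[0.0185,0,-0.0064,0,0.01],[0.0185,0,-0.0064,0,0.01]]
  ]
}}

```text
t: 46.83
position: [0.5822, 0.079, 0.1196]
orientation: [[-0.114, 0.994, 0.0], [0.994, 0.114, -0.001], [-0.001, -0.0, -1.0]]
wrist_force: [-0.5, -4.9, 4.2]
opening: 0.215
finger_force: 59.3
```

Run:
```python
from h import *
for i in range(2): st();q=cam("wrist");slope(q)
```

```text
t 46.83 pos [0.5822 0.079  0.1196] F [-0.5 -4.9  4.2] M [-0.48  0.02  0.06] op 0.215 ff 59.3
slope 18.51  gap over edge 0.0012  origin x -0.0349  contact stone-x 0.0368  y -0.0033 tcp s [-0.0667 -0.0035  0.1196]
t 46.88 pos [0.5822 0.079  0.1196] F [-0.5 -4.5  4. ] M [-0.52 -0.04  0.02] op 0.217 ff 59.3
slope 18.57  gap over edge 0.0012  origin x -0.0348  contact stone-x 0.0368  y -0.0033 tcp s [-0.0667 -0.0035  0.1196]
```

Request:
{"name": "arm_command", "arguments": {
  "rows": [
    [[0.003,0,-0.0011,0,0.01],[0.006,0,-0.0021,0,0.01],[0.009,0,-0.0031,0,0.01],[0.012,0,-0.0041,0,0.01],[0.015,0,-0.0051,0,0.01],[0.018,0,-0.0061,0,0.01],[0.02,0,-0.0068,0,0.01],[0.02,0,-0.0068,0,0.01]]
  ]
}}

```text
t: 47.6
position: [0.5799, 0.0994, 0.1265]
orientation: [[-0.114, 0.993, -0.0], [0.993, 0.114, -0.0], [-0.0, -0.0, -1.0]]
wrist_force: [0.4, -4.4, 5.1]
opening: 0.216
finger_force: 59.4
```

Run:
```python
from h import *
for i in range(2): st();q=cam("wrist");slope(q)
```

```text
t 47.6 pos [0.5799 0.0994 0.1265] F [ 0.4 -4.4  5.1] M [-0.52  0.09  0.06] op 0.216 ff 59.4
slope 18.47  gap over edge 0.0011  origin x -0.0144  contact stone-x 0.0151  y -0.0033 tcp s [-0.0462 -0.0035  0.1264]
t 47.65 pos [0.5798 0.0993 0.1264] F [-0.2 -3.3  4.1] M [-0.42  0.02  0.01] op 0.218 ff 59.4
slope 18.51  gap over edge 0.0011  origin x -0.0144  contact stone-x 0.0152  y -0.0033 tcp s [-0.0462 -0.0035  0.1264]
```

Request:
{"name": "arm_command", "arguments": {
  "rows": [
    [[-0.003,0,0.001,0,0.01],[-0.006,0,0.002,0,0.01],[-0.009,0,0.003,0,0.01],[-0.012,0,0.004,0,0.01],[-0.015,0,0.005,0,0.01],[-0.018,0,0.006,0,0.01],[-0.018,0,0.006,0,0.01]]
  ]
}}

```text
t: 48.28
position: [0.5832, 0.0851, 0.1213]
orientation: [[-0.115, 0.993, 0.004], [0.993, 0.115, 0.006], [0.005, 0.004, -1.0]]
wrist_force: [-0.4, 1.0, 6.2]
opening: 0.221
finger_force: 59.7
```

Run:
```python
from h import *
for i in range(2): st();q=cam("wrist");slope(q)
```

```text
t 48.28 pos [0.5832 0.0851 0.1213] F [-0.4  1.   6.2] M [ 0.51 -0.01  0.04] op 0.221 ff 59.7
slope 18.74  gap over edge 0.0012  origin x -0.0288  contact stone-x 0.0305  y -0.0047 tcp s [-0.0608 -0.0051  0.1213]
t 48.33 pos [0.5832 0.0851 0.1213] F [1.  0.3 6.1] M [ 0.54 -0.04 -0.03] op 0.219 ff 59.7
slope 18.70  gap over edge 0.0011  origin x -0.0289  contact stone-x 0.0305  y -0.0050 tcp s [-0.0607 -0.0051  0.1213]
```

Same pattern; finish the draw, then lift and level in the eyelet.

Request:
{"name": "arm_command", "arguments": {
  "rows": [
    [[-0.003,0,0.001,0,0.01],[-0.006,0,0.002,0,0.01],[-0.009,0,0.003,0,0.01],[-0.012,0,0.0041,0,0.01],[-0.015,0,0.0051,0,0.01],[-0.0185,0,0.0063,0,0.01],[-0.0185,0,0.0063,0,0.01]]
  ]
}}

```text
t: 48.97
position: [0.5852, 0.0664, 0.1148]
orientation: [[-0.115, 0.993, 0.003], [0.993, 0.115, 0.006], [0.005, 0.004, -1.0]]
wrist_force: [0.6, 0.3, 6.3]
opening: 0.219
finger_force: 59.7
```

Request:
{"name": "arm_command", "arguments": {
  "rows": [
    [[-0.003,0,0.001,0,0.01],[-0.006,0,0.002,0,0.01],[-0.009,0,0.003,0,0.01],[-0.012,0,0.0041,0,0.01],[-0.015,0,0.0051,0,0.01],[-0.0185,0,0.0063,0,0.01],[-0.0185,0,0.0063,0,0.01]]
  ]
}}

```text
t: 49.55
position: [0.5872, 0.0479, 0.1083]
orientation: [[-0.115, 0.993, 0.003], [0.993, 0.115, 0.005], [0.005, 0.003, -1.0]]
wrist_force: [0.1, -0.1, 5.2]
opening: 0.217
finger_force: 59.6
```

Run:
```python
from h import *
for i in range(2): st();q=cam("wrist");slope(q)
```

```text
t 49.55 pos [0.5872 0.0479 0.1083] F [ 0.1 -0.1  5.2] M [ 0.64 -0.02 -0.05] op 0.217 ff 59.6
slope 18.98  gap over edge 0.0013  origin x -0.0663  contact stone-x 0.0701  y -0.0047 tcp s [-0.0982 -0.0048  0.1083]
t 49.6 pos [0.5872 0.0478 0.1083] F [ 0.7 -0.4  5.6] M [ 0.55 -0.03 -0.04] op 0.218 ff 59.6
slope 19.02  gap over edge 0.0013  origin x -0.0662  contact stone-x 0.0700  y -0.0047 tcp s [-0.0982 -0.0048  0.1084]
```

Request:
{"name": "arm_command", "arguments": {
  "rows": [
    [[-0.001,0,-0.005,0,0.01],[-0.003,0,-0.013,0,0.01],[-0.006,0,-0.026,0,0.01],[-0.008,0,-0.039,0,0.01],[-0.01,0,-0.052,0,0.01],[-0.012,0,-0.065,0,0.01],[-0.013,0,-0.077,0,0.01],[-0.013,0,-0.077,0,0.01]]
  ]
}}

```text
t: 50.32
position: [0.5892, 0.0312, 0.1879]
orientation: [[-0.114, 0.994, 0.005], [0.994, 0.114, -0.001], [-0.001, 0.005, -1.0]]
wrist_force: [-1.0, 0.2, -3.1]
opening: 0.216
finger_force: 58.8
```

Request:
{"name": "arm_command", "arguments": {
  "rows": [
    [[0,0,-0.008,0,0.01],[0,0,-0.015,0,0.01],[0,0,-0.018,0,0.01],[0,0,-0.018,0,0.01]]
  ]
}}

```text
t: 50.65
position: [0.5881, 0.0318, 0.2034]
orientation: [[-0.114, 0.994, 0.001], [0.994, 0.114, 0.0], [-0.0, 0.001, -1.0]]
wrist_force: [-0.2, -0.5, -2.1]
opening: 0.215
finger_force: 58.7
```

Run:
```python
from h import *
q=cam("wrist");slope(q);rodeye()
go([.488,-.304,.2],92.5)
p=cam("scene");stone(p,"medium");stone(p,"coarse")
```

```text
slope 0.37  gap over edge 0.0646  origin x -0.0908  contact stone-x 0.0908  y -0.0035 tcp s [-0.1142 -0.0036  0.203 ]
t 50.7 pos [0.5879 0.0318 0.203 ] F [ 0.4 -1.3 -2.7] M [-0.48 -0.09 -0.07] op 0.216 ff 58.7
tcp s [-0.1142 -0.0036  0.203 ]
scene brass 61 px mid 249.0 247.5 exp px [249.11298242 248.29257935] s min [ 0.1534 -0.0141  0.1876] max [0.1758 0.012  0.2148]
0.06 9 [ 0.06077866 -0.00181353  0.20481554]
0.08 8 [ 0.08109368 -0.00140774  0.20431573]
0.1 10 [ 0.09961413 -0.00196349  0.20391987]
0.12 10 [ 0.1191376  -0.00225306  0.20480986]
0.14 10 [ 0.14032626 -0.0019431   0.20484707]
0.15 9 [ 0.15023247 -0.0024779   0.20431748]
shift [-0.3223 -0.1372  0.0026] psi 96.51 turn 4.01
medium score 0.74 cap end [ 0.4032 -0.3582] tip [ 0.4085 -0.0143] len 0.3439 dir deg 89.11 origin by cap [ 0.4041 -0.2982] by tip [ 0.4043 -0.2893] tip_of [ 0.3966 -0.2958  0.003 ]
coarse score 0.86 cap end [ 0.5761 -0.3569] tip [ 0.5781 -0.0176] len 0.3392 dir deg 89.67 origin by cap [ 0.5765 -0.2969] by tip [ 0.5765 -0.2926] tip_of [ 0.5595 -0.2998  0.003 ]
```

Request:
{"name": "arm_command", "arguments": {
  "rows": [
    [[0,0,0.002,0,0.01],[-0.02,0,0.002,0,0.01],[-0.05,0,0.002,0,0.01],[-0.09,0,0.002,0,0.01],[-0.12,-0.02,0.002,0,0.01],[-0.155,-0.04,0.002,0,0.01],[-0.19,-0.06,0.002,0,0.01],[-0.225,-0.08,0.002,0,0.01]]
  ]
}}

```text
t: 51.67
position: [0.5333, -0.2019, 0.2007]
orientation: [[-0.115, 0.993, 0.001], [0.993, 0.115, 0.001], [0.001, 0.001, -1.0]]
wrist_force: [1.2, 0.0, -1.1]
opening: 0.217
finger_force: 59.0
```

Request:
{"name": "arm_command", "arguments": {
  "rows": [
    [[-0.035,-0.02,0,3,0.01],[-0.07,-0.04,0,6.3,0.01],[-0.1,-0.056,0,6.3,0.01],[-0.1,-0.056,0.04,6.3,0.01],[-0.1,-0.056,0.08,6.3,0.01],[-0.1,-0.056,0.1,6.3,0.01],[-0.1,-0.056,0.1,6.3,0.01],[-0.1,-0.056,0.1,6.3,0.01]]
  ]
}}

```text
t: 52.33
position: [0.4894, -0.3059, 0.1001]
orientation: [[-0.005, 1.0, -0.001], [1.0, 0.005, 0.002], [0.002, -0.001, -1.0]]
wrist_force: [1.1, 0.5, -1.0]
opening: 0.215
finger_force: 58.9
```

Run:
```python
from h import *
p=cam("wrist");save(p,"w16.png");s=st();near(p,"coarse");near(p,"medium")
go([.489,-.308,.0145],90)
```

```text
t 52.38 pos [ 0.4908 -0.3063  0.1014] F [ 1.3 -0.5 -1.2] M [-0.03 -0.08  0.04] op 0.219 ff 58.9Traceback (most recent call last):
  File "<stdin>", line 2, in <module>
  File "h.py", line 93, in near
    r=bot.regions_of(p,"stone_"+q)[0];P=cloud(p);X=P[r["pixels"]&(P[...,2]>.012)&(P[...,2]<.036)]
      ~~~~~~~~~~~~~~~~~~~~~~~~~~~~^^^
IndexError: list index out of range
```

Request:
{"name": "arm_command", "arguments": {
  "rows": [
    [[0,-0.001,0.03,0,0.01],[0,-0.001,0.06,0,0.01],[0,-0.001,0.077,0,0.01],[0,-0.001,0.084,0,0.01],[0,-0.001,0.087,0,0.01],[0,-0.001,0.087,0,0.01],[0,-0.001,0.087,0,0.01]]
  ]
}}

```text
t: 53.02
position: [0.49, -0.3072, 0.0154]
orientation: [[-0.004, 1.0, 0.003], [1.0, 0.004, -0.001], [-0.001, 0.003, -1.0]]
wrist_force: [0.6, -0.3, -1.2]
opening: 0.213
finger_force: 59.0
```

Request:
{"name": "arm_command", "arguments": {
  "rows": [
    [[0,0,0,0,0.02],[0,0,0,0,0.03],[0,0,0,0,0.045],[0,0,0,0,0.045],[0,0,-0.03,0,0.045],[0,0,-0.07,0,0.045],[0,0,-0.1,0,0.045],[0,0,-0.14,0,0.045]]
  ]
}}

```text
t: 53.68
position: [0.4873, -0.3062, 0.1542]
orientation: [[-0.004, 1.0, -0.002], [1.0, 0.004, 0.002], [0.002, -0.002, -1.0]]
wrist_force: [0.8, -1.2, -0.3]
opening: 0.528
finger_force: 0.0
```

Request:
{"name": "arm_command", "arguments": {
  "rows": [
    [[0,0,-0.15,0,0.045],[0,0,-0.15,0,0.045],[0,0,-0.15,0,0.045],[0,0,-0.15,0,0.045],[0.1,0,-0.15,0,0.045],[0.1,0,-0.15,0,0.045],[0.1,0,-0.15,0,0.045],[0.1,0,-0.15,0,0.045]]
  ]
}}

```text
t: 54.35
position: [0.4881, -0.2006, 0.3047]
orientation: [[-0.013, 1.0, 0.001], [1.0, 0.013, 0.001], [0.001, 0.001, -1.0]]
wrist_force: [-0.2, 0.1, 0.1]
opening: 0.526
finger_force: 0.0
```

Run:
```python
from h import *
np.set_printoptions(suppress=True,precision=4)
p=cam("wrist");s=st();P=cloud(p)
for q in ["coarse","medium","fine"]:
    try: near(p,q)
    except Exception as e: print(q,e)
a=cv2.resize(p["image"][:,:,::-1],(480,300))
p=cam("scene");b=cv2.resize(p["image"][130:310,220:450,::-1],(383,300),interpolation=2)
for q in ["coarse","medium","fine"]: stone(p,q)
print(armangle(p)[:14])
cv2.imwrite("pics/c8.png",np.hstack([a[:,:410],b]))
```

```text
t 54.4 pos [ 0.488  -0.204   0.3044] F [ 0.2 -1.6 -0.2] M [-0.05 -0.05  0.01] op 0.529 ff 0.0
coarse 0.97 rect [118.1  22.1] dir 89.0 stone len 0.1119 step by stone [ 0.5753 -0.2782] by grip [ 0.5751 -0.2861] GRASP [ 0.5748 -0.3041] z 0.0177
medium 0.75 rect [119.7  22.4] dir 88.96 stone len 0.1141 step by stone [ 0.4038 -0.2753] by grip [ 0.4036 -0.2862] GRASP [ 0.4033 -0.3027] z 0.0175
fine 0.96 rect [ 21.5 119.8] dir 89.87 stone len 0.1153 step by stone [ 0.4882 -0.2728] by grip [ 0.4882 -0.2847] GRASP [ 0.4881 -0.3008] z 0.0176
coarse score 0.54 cap end [ 0.577  -0.3572] tip [ 0.5764 -0.0189] len 0.3384 dir deg 90.1 origin by cap [ 0.5769 -0.2972] by tip [ 0.5769 -0.2939] tip_of [ 0.5714 -0.2921  0.003 ]
medium score 0.82 cap end [ 0.405  -0.3494] tip [ 0.4024 -0.1897] len 0.1598 dir deg 90.94 origin by cap [ 0.404  -0.2894] by tip [ 0.4069 -0.4646] tip_of [ 0.4004 -0.3009  0.003 ]
fine score 0.73 cap end [0.522  0.0312] tip [0.6228 0.2728] len 0.2618 dir deg 67.37 origin by cap [0.5451 0.0865] by tip [0.517 0.019] tip_of [ 0.4772 -0.2921  0.003 ]
[[ 0.105   0.1449  4.    ]
 [ 0.11    0.1483  4.    ]
 [ 0.115   0.1493  7.    ]
 [ 0.12    0.1511  6.    ]
 [ 0.125   0.1538  5.    ]
 [ 0.13    0.1559  7.    ]
 [ 0.135   0.1588  8.    ]
 [ 0.14    0.1625  6.    ]
 [ 0.145   0.1655  5.    ]
 [ 0.15    0.1681  4.    ]
 [ 0.155   0.1682  7.    ]
 [ 0.16    0.1928 10.    ]
 [ 0.165   0.1935 13.    ]
 [ 0.17    0.1858 17.    ]]
```

View pics/c8.png

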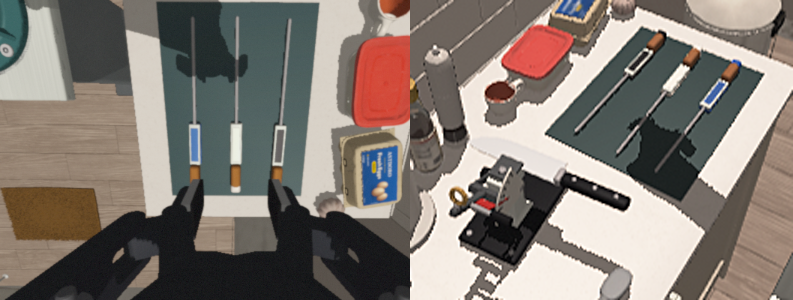

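```bash
python3 -c "
from station import bot
print(bot.job_done())"
```

```text
the job is handed in; nothing more can be done
None
```

The job is handed in, but no verdict came back. The guide arm was set at the 30-degree mark by the camera readings and did not move after that. The coarse, medium and fine stones were each pushed and drawn over the edge at a measured 18.5 to 19 degrees, with roughly 4 to 10 N at the wrist. All three lie flat on the mat, after about 54 s.

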